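Reassemble the demonstration camp hob and hold its gas knob pressed

TASK

Put the shop's demonstration hob back together: lay the large flat flame spreader centred on the burner seat and let go of it, then lay the smaller cap centred on top of the spreader and let go. Then turn the knob to match the flat of the valve spindle, push it fully home on the spindle, press it down against the spring close to its stop and finish with the robot still holding it pressed, leaving the torch, mug and tin where they are.

Things in the scene. Friction and masses are not known exactly. Their poses are not given: they have to be found in the camera images.
- spreader_center (a point): Flame spreader: loose plain aluminium disc, diameter 64 mm, 14 mm thick, slotted rim, flat on both faces, about 0.15 kg; lies flat on the counter. This point is its centre, half-way up; z up.
- cap_center (a point): Burner cap: loose plain dark steel disc, diameter 52 mm, 12 mm thick, flat on both faces, about 0.12 kg; lies flat on the counter. This point is its centre, half-way up; z up.
- knob_center (a point): Loose black bar knob, 32 mm tall, 40 g, upright on the counter. From above: a bar 49 mm long, 30 mm wide, with two parallel upright sides (facing its +y and -y, good to grip), a round end (23 mm from this point, at +x) and a tapered nose (26 mm, at -x; a white line on top runs to it). This point is on the bore's axis, half-way up, 16 mm over its underside.
- burner_top (a point): Centre of the top of the burner seat, a flat aluminium round on the hob, diameter 80 mm, its top 15 mm above the hob's plate and 70 mm above the counter. Axes are the hob's.
- spindle_tip (a point): Tip centre of the upright steel D-shaft, diameter 12 mm, flat 3 mm from its axis on its -x side (hob's front; white line on the plate there), top 4 mm chamfered. Up, it is 26 mm over the plate, 81 mm over the counter. Axes are the hob's; the knob fits with axes the same within 0.15 rad (nose to the hob's front). Fully home, knob_center is 2 mm below this point, its underside 8 mm over the plate.
- knob_bore (a point): Mouth of the knob's bore, in the middle of its underside (axes as knob_center, 16 mm below it), facing down, unseen. The bore is D-shaped, 18 mm deep, 14 mm across, its flat 4 mm from the axis on the nose's side (-x): about 1 mm bigger all round than the spindle, with a small lead-in.
- hob: Low steel camp hob, fixed to the counter: 300 mm along its y, 200 mm along its x, top plate 55 mm above the counter. Origin: centre of its underside. Its front edge (-x) faces the robot, give or take 0.3 rad. The burner seat is 60 mm to +y of the centre, the valve spindle 90 mm to -y; nothing else stands on the plate.
- spindle (a joint): How far the spindle is pressed down, m: 0 = up, 0.006 = at its stop. It slides only, it does not turn. A spring pushes it up: 4 N at 0, 8.8 N at the stop. It springs up when let go.
- torch: Bystander: black torch standing on its tail, 165 mm tall, diameter 50 mm at the head; origin at the centre of its underside.
- mug: Bystander: steel camp mug, diameter 76 mm, 75 mm tall, handle at its +y; origin at the centre of its underside.
- tin: Bystander: small round aluminium tin, diameter 56 mm, 45 mm tall; origin at the centre of its underside.
Not all that is in view belongs to the job. Of the things shaped like the part that bears knob_center, the black one is meant. Leave any blue or yellow look-alike of the part that bears cap_center alone.

How it is judged:
By the outcome, as a careful person would: the job done as asked, in the order asked, and still so for the second after the job is handed in, while the arm keeps its last pose, push and grip.
It also fails if it takes over 72 s, if anything falls off the work surface, if the arm or the gripper's body presses on something with over 40 N, if the wrist force passes 120 N, or if a joint passes its speed limit or range.

ROBOT

A 6-joint arm with a two-finger parallel gripper is mounted at the origin on the work surface. World frame = base frame: x ahead of the robot, y to its left, z up, the work surface at z = 0. Lengths are in mm, angles in degrees, forces in N, time in s.
With the tool pointing down it reaches from about 250 to 800 mm from the base axis. Payload 3.9 kg.
Tool frame: the origin (TCP) lies midway between the tips of the shut fingers; the grasp point (between the pads) lies 19 mm behind it; x points along the fingers, y is the direction in which the jaws open and shut, and the axes are right-handed (so a half turn about x gives the same grasp; the last joint's range is limited). The gripper opens to 85 mm and grips with 20 to 120 N. Pads are 22 mm wide; open, the fingers measure 114 mm over their backs; the gripper's body (76 mm by 85 mm) begins 54 mm behind the grasp point. The pads swing forward as they close: fully open they stand 13 mm farther back than shut.
Start: joints at [-76.604, 14.897, -7.913, 67.191, 0, 90], TCP at [121.626, -510.708, 206.604] pointing down, gripper open.
Joint ranges: [-159.42, 159.42], [-47.68, 98.78], [-73.54, 78.23], [-108.79, 121.32], [-90, 84.71], [-180, 180]. Speed limits (degrees/s): [147.25, 147.25, 180, 180, 180, 180].

INTERFACE

Orientations are given as [roll, pitch, yaw] about the fixed x, y, z axes, in that order (R = Rz(yaw) Ry(pitch) Rx(roll)).
In Python, from plant import manip gives the robot as it stands.
- The arm moves only by the tool send_rows, never from a script. Its argument "targets" is one flat list of numbers, 6 for each row, row after row: the shift along the tool's x, y, z in m, then the turn, a rotation vector about the tool's x, y, z in rad. In form: [tx, ty, tz, rx, ry, rz, tx, ty, tz, rx, ry, rz, ...]. A call has 1 to 12 rows; each row shifts and turns the commanded pose from where the row before left it, along the tool's axes as they then stand; what a row does not reach is not made up. A row lasts 1/10 s, in which the tool goes at most 50 mm and 8.59 degrees, less where a joint would pass 70% of its speed; a pose out of reach is approached as far as the arm can. A call is refused whole if a number of a shift passes 0.05 or a number of a turn 0.15, either way. A call with a gripper value outside its range is refused whole. "fingers" is the finger opening in m, from 0 to 0.0854, set as the call begins (left out, the last holds). The fingers move at their own pace and stop on an object; the grip force is fixed at half the most. Time passes only in rows, so rows that do not move let the fingers close. It gives the time, the measured TCP pose, the force and the opening at its end, in the units of the state.
- manip.state(): the state, without advancing time (a new reading comes with each control period).
- manip.camera(name): name is "scene" or "top" or "wrist"; returns the picture (480x640x3 uint8, blue, green, red); there is no depth.
- manip.calibration(name): a dict with "mtx" (3x3 intrinsics, pixels), "R" (3x3) and "t" (3): a world point X has camera coordinates R X + t; the wrist camera has in their place "T_tool_cam" (4x4, takes a point from camera to tool coordinates, whose origin is the TCP and whose axes are the tool frame's). Camera axes: x right, y down, z forward; pixel columns grow to the right and rows downward; lengths in mm; the calibration is good to about 2 mm. A picture is of the moment at which its call begins: read the wrist's pose just before it. calibration takes no time and is no camera call.
- manip.hand_in(): hands the job in, once; it reports no verdict.
The state is a dict: "time": time; "joints": joint angles; "dq": joint speeds; "joint_efforts": joint torques, N m; "ee_pos": TCP position; "eef_rot": TCP orientation; "contact_force": force on the tool from outside, world axes, zero at the start; "moment": the same for the moment, N m; "gripper_width": finger opening in mm.
Only numpy, scipy, OpenCV 4.12 (cv2) and the standard library are available. Lean on these libraries where they do the work, as an engineer would, in place of code of your own. Each camera call takes 0.05 s, during which the arm holds its last target.

## Working session

There is one attempt and no reset: what is moved stays moved. The work goes in short steps, Python scripts to look and compute and a tool call to move; the robot and the scene stay as the last step left them, time stands still between calls to the robot, and variables do not carry over. Pictures are saved under pics/ and viewed, and the job is handed in when it is done.

Besides the shell and the picture viewer there is one more tool, called by a JSON object that holds its "api" and its "payload", one argument or row to a line. send_rows: Moves the arm, as the interface text tells. Its arguments: {"type":"object","properties":{"targets":{"type":"array","items":{"type":"number"}},"fingers":{"type":"number"}},"required":["targets"]}

```bash
mkdir -p pics; ls; python3 - <<'E'
from plant import manip
import cv2
s=manip.state()
print({k:s[k] for k in s})
for n in ["scene","top","wrist"]:
    im=manip.camera(n); cv2.imwrite(f"pics/{n}0.png",im)
    print(n,manip.calibration(n))
E
```

```text
pics
{'time': 0.0, 'joints': array([-7.66042146e+01,  1.49370256e+01, -7.98516695e+00,  6.71906295e+01,
        1.86721566e-03,  8.99993594e+01]), 'dq': array([ 0.06354319, -0.01228679, -0.00891085,  0.00053762,  0.02993714,
        0.17397269]), 'joint_efforts': array([ 5.43998776e-04, -4.05676425e+01,  2.53922617e+01,  1.87755434e-02,
       -1.81774653e-04, -3.34736846e-06]), 'ee_pos': array([ 121.47262543, -510.00658988,  205.75703468]), 'eef_rot': array([-90.94880296,  89.88716245, 102.44762121]), 'contact_force': array([ 0.20862697,  0.64619452, -0.2715501 ]), 'moment': array([-0.00749564,  0.04371009,  0.01280354]), 'gripper_width': 85.15429386144261}
scene {'mtx': array([[505.31611757,   0.        , 320.9779942 ],
       [  0.        , 505.31611757, 244.0113306 ],
       [  0.        ,   0.        ,   1.        ]]), 'R': array([[ 0.82637262,  0.56308275, -0.00678977],
       [ 0.3620428 , -0.54048699, -0.75947273],
       [-0.43131578,  0.62514929, -0.6505037 ]]), 't': array([-396.47319105, -209.53661827, 1449.76858755])}
top {'mtx': array([[564.11495461,   0.        , 334.901071  ],
       [  0.        , 564.11495461, 245.26100183],
       [  0.        ,   0.        ,   1.        ]]), 'R': array([[ 0.01764214, -0.99980241, -0.00915907],
       [-0.98875346, -0.01608507, -0.14868714],
       [ 0.14851044,  0.01167922, -0.98884187]]), 't': array([-110.45998503,  569.97874012, 1362.3711184 ])}
wrist {'mtx': array([[349.01896889,   0.        , 320.87381292],
       [  0.        , 349.01896889, 240.45647569],
       [  0.        ,   0.        ,   1.        ]]), 'T_tool_cam': array([[ 1.44805238e-04, -2.64905869e-01,  9.64274266e-01,
        -1.66343028e+02],
       [ 9.99999928e-01, -3.00489730e-04, -2.32720843e-04,
        -4.47354687e-01],
       [ 3.51403631e-04,  9.64274230e-01,  2.64905807e-01,
        -6.71337694e+01],
       [ 0.00000000e+00,  0.00000000e+00,  0.00000000e+00,
         1.00000000e+00]])}
```

View pics/scene0.png

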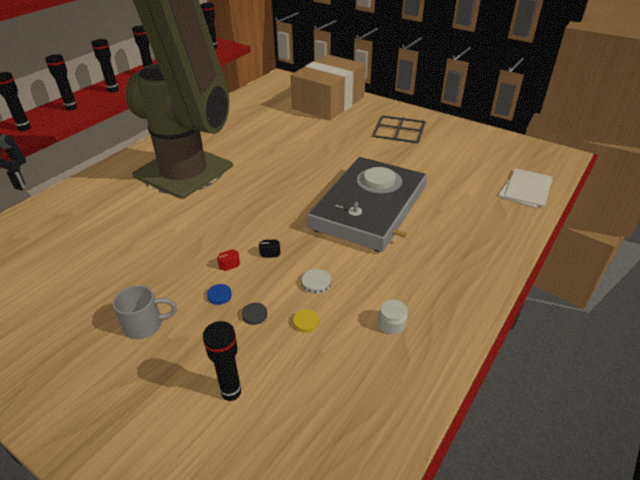

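View pics/top0.png

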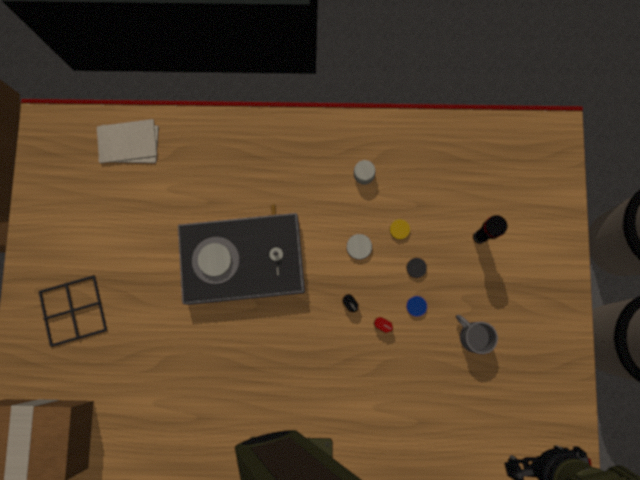

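View pics/wrist0.png

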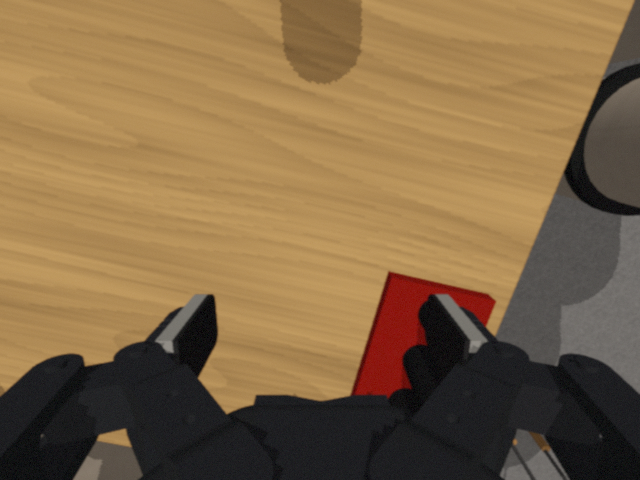

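In the top view the spreader is the grey disc at (359,247) and the cap the dark disc at (417,268). The cap's look-alikes are blue (417,306) and yellow (400,230), and the tin at (364,172) could be taken for the spreader. The black knob is at (350,303), with a red look-alike at (383,325). I choose the grey disc, dark disc and black knob. The wrist view shows only counter.

```bash
cat > h.py <<'E'
import numpy as np, cv2
from plant import manip
from scipy.spatial.transform import Rotation as Ro
def cam(name,st=None):
    c=manip.calibration(name); K=c["mtx"]
    if name!="wrist":
        R=c["R"];t=c["t"]; return K,R.T,-R.T@t
    T=c["T_tool_cam"]; st=st or manip.state()
    Rt=Ro.from_euler('xyz',st["eef_rot"],degrees=True).as_matrix()
    return K,Rt@T[:3,:3],Rt@T[:3,3]+st["ee_pos"]
def ray(cm,u,v,z):
    K,Rw,C=cm
    d=Rw@np.linalg.inv(K)@np.array([u,v,1.0]); return C+d*(z-C[2])/d[2]
def proj(cm,X):
    K,Rw,C=cm; p=K@(Rw.T@(np.asarray(X,float)-C)); return p[:2]/p[2]
def rect(im,cm,z,cx,cy,half,s=2):
    # rectify plane z to metric picture: up = +x world, left=+y; s px/mm
    n=int(2*half*s); pts=[]
    for (i,j) in [(0,0),(n,0),(n,n),(0,n)]:
        pts.append(proj(cm,[cx+half-j/s,cy+half-i/s,z]))
    H=cv2.getPerspectiveTransform(np.float32(pts),np.float32([(0,0),(n,0),(n,n),(0,n)]))
    return cv2.warpPerspective(im,H,(n,n))
def move(p,yaw=None,st=None):
    pass
E
python3 - <<'E'
from h import *
im=cv2.imread("pics/top0.png"); sc=cv2.imread("pics/scene0.png")
cm=cam("top"); cs=cam("scene")
for n,p,z in [("spr",(359,247),14),("cap",(417,268),12),("knob",(350,303),32),("red",(383,325),32),("blue",(417,306),12),("yel",(400,230),12),("tin",(364,172),45),("burner",(213,260),70),("spindle",(276,255),81),("torch",(495,227),165),("mug",(481,338),75)]:
    print(n,ray(cm,*p,z).round(1))
for n,p,z in [("spr",(317,279),14),("cap",(255,313),12),("knob",(270,245),32),("burner",(379,178),70),("spindle",(355,209),81)]:
    print("scene",n,ray(cs,*p,z).round(1))
a=cv2.resize(im[200:350,320:460],None,fx=4,fy=4,interpolation=cv2.INTER_CUBIC)
b=cv2.resize(im[205:315,165:315],None,fx=4,fy=4,interpolation=cv2.INTER_CUBIC)
cv2.imwrite("pics/cropA.png",a);cv2.imwrite("pics/cropB.png",b)
E
```

```text
spr [ 572.5 -161.7   14. ]
cap [ 521.6 -308.7   12. ]
knob [ 429.7 -140.5   32. ]
red [ 377.4 -222.2   32. ]
blue [ 426.1 -308.3   12. ]
yel [ 618.4 -265.8   12. ]
tin [ 760.1 -171.2   45. ]
burner [526.5 195.1  70. ]
spindle [539.8  40.6  81. ]
torch [ 601.2 -465.6  165. ]
mug [ 350.5 -450.8   75. ]
scene spr [ 578.4 -159.8   14. ]
scene cap [ 528.7 -308.4   12. ]
scene knob [ 437.5 -143.7   32. ]
scene burner [534.4 183.3  70. ]
scene spindle [559.8  23.5  81. ]
```

View pics/cropA.png

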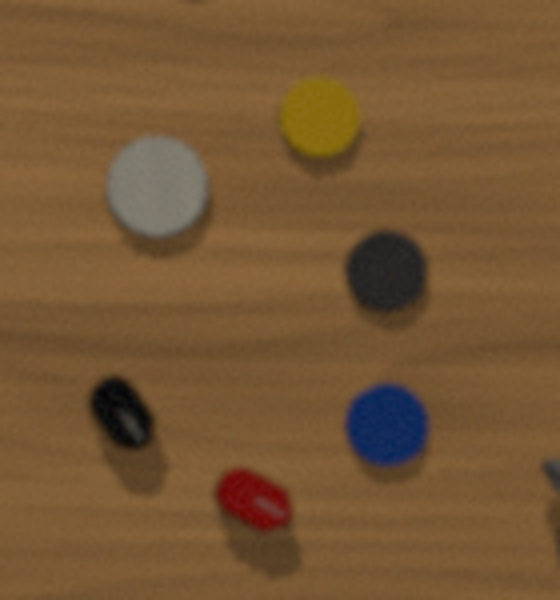

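View pics/cropB.png

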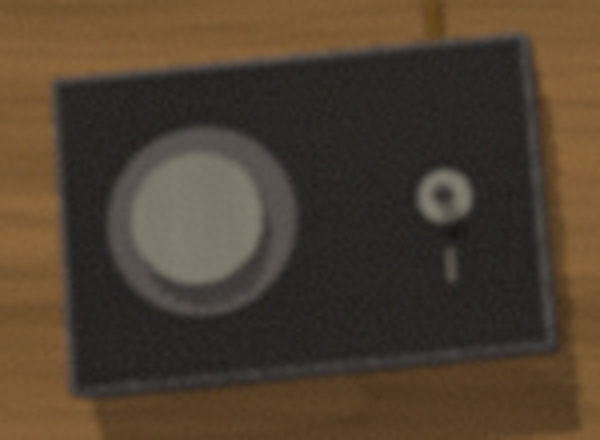

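Crop A confirms the choices: dark cap at crop (387,271), grey spreader at (157,186), and the black knob at (122,412) with its white nose line pointing lower right. Crop B shows the burner seat and the spindle, with its white line toward the robot. Next I work out the move to a hover over the spreader.

```bash
cat >> h.py <<'E'
def goal(p,jaw,st=None,pr=True):
    """tool shifts (mm, in present tool axes) and turn about tool x (rad) to reach TCP p with tool x down and jaw axis (tool y) heading = jaw deg (mod 180)"""
    st=st or manip.state()
    R=Ro.from_euler('xyz',st["eef_rot"],degrees=True).as_matrix()
    d=R.T@(np.array(p,float)-st["ee_pos"])
    cur=np.degrees(np.arctan2(R[1,1],R[0,1]))
    dy=(jaw-cur+90)%180-90 if jaw is not None else 0
    if pr: print("tool shift mm",d.round(1),"jaw now",round(cur,2),"turn about tool x rad",round(np.radians(-dy),4),"deg",round(-dy,2), "tilt",np.degrees(np.arcsin(R[:2,0])).round(2),"j",st["joints"].round(1))
    return d,-dy
E
python3 - <<'E'
from h import *
s=manip.state()
R=Ro.from_euler('xyz',s["eef_rot"],degrees=True).as_matrix();print(R.round(3))
goal([540,-175,200],90)
cm=cam("wrist")
print(proj(cm,s["ee_pos"]))
c=cam("top")
print("torch base",ray(c,481,238,0),"mug",ray(c,482,340,75))
E
```

```text
[[-0.     0.232 -0.973]
 [ 0.001 -0.973 -0.232]
 [-1.    -0.001  0.   ]]
tool shift mm [   6.3 -229.1 -484.8] jaw now -76.6 turn about tool x rad 0.2338 deg 13.4 tilt [-0.02  0.08] j [-76.6  14.9  -8.   67.2  -0.   90. ]
[321.84346009 280.94385844]
torch base [ 603.01016308 -474.51087073    0.        ] mug [ 345.9209901  -453.06369865   75.        ]
```

```bash
python3 - <<'E'
from h import *
w=np.array([418.5,335])/20
for k in range(20):
    h=np.radians(-76.6)+.145*k
    print([0,round(float(w@[np.cos(h),np.sin(h)])/1000,3),round(float(w@[np.sin(h),-np.cos(h)])/1000,3),-0.145,0,0],end=",\n")
E
```

```text
[0, -0.011, -0.024, -0.145, 0, 0],
[0, -0.008, -0.026, -0.145, 0, 0],
[0, -0.004, -0.026, -0.145, 0, 0],
[0, -0.0, -0.027, -0.145, 0, 0],
[0, 0.004, -0.027, -0.145, 0, 0],
[0, 0.008, -0.026, -0.145, 0, 0],
[0, 0.011, -0.024, -0.145, 0, 0],
[0, 0.015, -0.023, -0.145, 0, 0],
[0, 0.018, -0.02, -0.145, 0, 0],
[0, 0.02, -0.017, -0.145, 0, 0],
[0, 0.023, -0.014, -0.145, 0, 0],
[0, 0.025, -0.011, -0.145, 0, 0],
[0, 0.026, -0.007, -0.145, 0, 0],
[0, 0.027, -0.003, -0.145, 0, 0],
[0, 0.027, 0.0, -0.145, 0, 0],
[0, 0.026, 0.004, -0.145, 0, 0],
[0, 0.026, 0.008, -0.145, 0, 0],
[0, 0.024, 0.012, -0.145, 0, 0],
[0, 0.022, 0.015, -0.145, 0, 0],
[0, 0.02, 0.018, -0.145, 0, 0],
```

{"api": "send_rows", "payload": {
  "targets": [0,-0.011,-0.024,-0.145,0,0,0,-0.008,-0.026,-0.145,0,0,0,-0.004,-0.026,-0.145,0,0,0,0,-0.027,-0.145,0,0,0,0.004,-0.027,-0.145,0,0,0,0.008,-0.026,-0.145,0,0,0,0.011,-0.024,-0.145,0,0,0,0.015,-0.023,-0.145,0,0,0,0.018,-0.02,-0.145,0,0,0,0.02,-0.017,-0.145,0,0],
  "fingers": 0.0854
}}

```text
time: 1.15
ee_pos: [332.8, -343.2, 206.3]
eef_rot: [-145.0, 90.0, 131.8]
contact_force: [0.1, -0.5, -0.3]
gripper_width: 85.3
```

{"api": "send_rows", "payload": {
  "targets": [0,0.023,-0.014,-0.145,0,0,0,0.025,-0.011,-0.145,0,0,0,0.026,-0.007,-0.145,0,0,0,0.027,-0.003,-0.145,0,0,0,0.027,0,-0.145,0,0,0,0.026,0.004,-0.145,0,0,0,0.026,0.008,-0.145,0,0,0,0.024,0.012,-0.145,0,0,0,0.022,0.015,-0.145,0,0,0,0.02,0.018,-0.145,0,0,0,0,0,0,0,0]
}}

```text
time: 2.25
ee_pos: [544.6, -174.2, 205.9]
eef_rot: [53.8, 89.9, 53.7]
contact_force: [-0.8, -0.7, -0.6]
gripper_width: 85.6
```

```bash
python3 - <<'E'
from h import *
s=manip.state();im=manip.camera("wrist");cv2.imwrite("pics/w1.png",im)
np.save("w1.npy",np.r_[s["ee_pos"],s["eef_rot"]])
print(s["time"],s["ee_pos"],s["contact_force"]);goal([540,-175,200],90,s)
E
```

```text
2.25 [ 544.6299159  -174.20680919  205.90019179] [-0.82677046 -0.72957482 -0.6091747 ]
tool shift mm [ 5.9 -0.8 -4.6] jaw now 89.83 turn about tool x rad -0.0029 deg -0.17 tilt [0.04 0.05] j [-17.8  19.5  -1.4  69.1   0.1 -17.6]
```

View pics/w1.png

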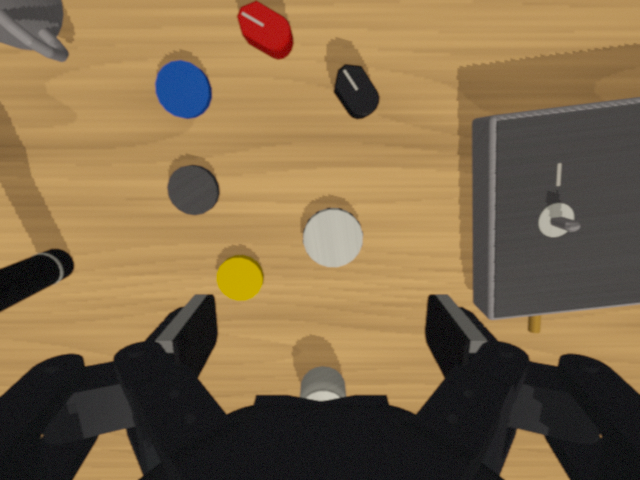

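The wrist view shows the spreader at (333,237), cap (193,189), black knob (356,91) and spindle (566,223), with yellow, blue and red look-alikes nearby. Next step: contours for exact centres.

```bash
cat >> h.py <<'E'
def disc(m,cm,z,near):
    """centre & diameter on plane z of the mask's contour nearest pixel"""
    cs,_=cv2.findContours(m,cv2.RETR_EXTERNAL,cv2.CHAIN_APPROX_NONE)
    cs=[c for c in cs if cv2.contourArea(c)>80]
    c=min(cs,key=lambda c:np.hypot(*(np.array(cv2.minEnclosingCircle(c)[0])-near)))
    P=np.array([ray(cm,*p[0],z)[:2] for p in c])
    A=np.c_[2*P,np.ones(len(P))]
    s=np.linalg.lstsq(A,(P**2).sum(1),rcond=None)[0]
    r=np.sqrt(s[2]+s[0]**2+s[1]**2)
    return s[:2],2*r,c,P
E
python3 - <<'E'
from h import *
im=cv2.imread("pics/w1.png");a=np.load("w1.npy");st=dict(ee_pos=a[:3],eef_rot=a[3:])
cm=cam("wrist",st)
hsv=cv2.cvtColor(im,cv2.COLOR_BGR2HSV)
for n,p in [("spr",(333,237)),("cap",(193,189)),("knob",(356,91)),("wood",(400,200)),("plate",(600,150)),("shadow",(305,345))]: print(n,hsv[p[1],p[0]])
ms=cv2.inRange(hsv,(0,0,130),(179,60,255))
mc=cv2.inRange(hsv,(0,0,0),(179,255,75))
c,d,k,P=disc(ms,cm,14,(333,237));print("spr",c.round(1),d.round(1),cv2.boundingRect(k))
c,d,k,P=disc(mc,cm,12,(193,189));print("cap",c.round(1),d.round(1),cv2.boundingRect(k))
c,d,k,P=disc(mc,cm,32,(356,91));print("knob",cv2.boundingRect(k),cv2.minAreaRect(P.astype(np.float32)))
for z in (14,): print(ray(cm,333,237,z))
top=cv2.imread("pics/top0.png");ct=cam("top");ht=cv2.cvtColor(top,cv2.COLOR_BGR2HSV)
c,d,k,P=disc(cv2.inRange(ht,(0,0,110),(179,60,255)),ct,14,(359,247));print("top spr",c.round(1),d.round(1))
c,d,k,P=disc(cv2.inRange(ht,(0,0,0),(179,255,65)),ct,12,(417,268));print("top cap",c.round(1),d.round(1))
E
```

```text
spr [ 23  21 190]
cap [12 17 74]
knob [165  21  49]
wood [ 18 129 186]
plate [10 11 69]
shadow [ 17 133 153]
spr [ 573.8 -161.3] 62.6 (303, 209, 60, 58)
cap [ 521.5 -304.8] 37.5 (169, 166, 50, 48)
knob (334, 65, 45, 54) ((430.9995422363281, -142.30313110351562), (46.88387680053711, 31.356016159057617), 35.87747573852539)
[ 572.3766593  -160.77443199   14.        ]
top spr [ 575.2 -161.1] 58.5
top cap [ 522.3 -306.7] 47.7
```

{"api": "send_rows", "payload": {
  "targets": [0.035,0.0026,0.0059,0,0,0,0.035,0.0026,0.0059,0,0,0,0.035,0.0026,0.0059,0,0,0,0.035,0.0026,0.0059,0,0,0,0.035,0.0026,0.0058,0,0,0,0.012,0,0,0,0,0,0.01,0,0,0,0,0,0.007,0,0,0,0,0,0.004,0,0,0,0,0,0,0,0,0,0,0,0,0,0,0,0,0]
}}

```text
time: 3.4
ee_pos: [572.6, -163.7, -0.4]
eef_rot: [-17.2, 89.9, -17.6]
contact_force: [0.1, 0.1, 0.1]
gripper_width: 85.3
```

```bash
python3 - <<'E'
from h import *
s=manip.state();im=manip.camera("wrist");cv2.imwrite("pics/w2.png",im)
print(s["time"],s["ee_pos"],s["contact_force"]);goal([574,-161.2,-2],90,s)
E
```

```text
3.4 [ 5.72624559e+02 -1.63700149e+02 -3.63852105e-01] [0.0938558  0.11957998 0.13805894]
tool shift mm [1.6 2.5 1.4] jaw now 89.54 turn about tool x rad -0.0081 deg -0.46 tilt [ 0.1  -0.03] j [-16.   30.5 -16.6  42.8  -0.  -15.5]
```

View pics/w2.png

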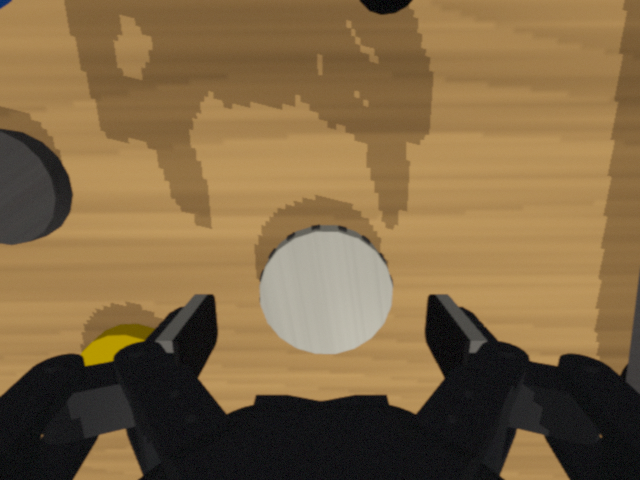

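Spreader at (326,290), fingers straddling symmetric about column 321. A small correction, then I grip.

{"api": "send_rows", "payload": {
  "targets": [0.0015,0.0025,0.0014,0,0,0,0,0,0,0,0,0]
}}

```text
time: 3.65
ee_pos: [573.8, -160.6, -2.6]
eef_rot: [-4.0, 90.0, -4.5]
contact_force: [-0.6, -0.9, -0.9]
gripper_width: 85.2
```

{"api": "send_rows", "payload": {
  "targets": [0,0,0,0,0,0,0,0,0,0,0,0,0,0,0,0,0,0,0,0,0,0,0,0,0,0,0,0,0,0],
  "fingers": 0.05
}}

```text
time: 4.15
ee_pos: [573.3, -160.9, -2.9]
eef_rot: [175.4, 90.0, 175.0]
contact_force: [0.0, -0.5, -0.5]
gripper_width: 50.0
```

```bash
python3 - <<'E'
from h import *
s=manip.state();im=manip.camera("wrist");cv2.imwrite("pics/w3.png",im)
np.save("w3.npy",np.r_[s["ee_pos"],s["eef_rot"]])
print(s["time"],s["ee_pos"],s["contact_force"],s["gripper_width"]);goal([574,-161.2,-2],90,s)
cm=cam("wrist",s);hsv=cv2.cvtColor(im,cv2.COLOR_BGR2HSV)
c,d,k,P=disc(cv2.inRange(hsv,(0,0,130),(179,60,255)),cm,14,(325,290));print("spr",c.round(1),d.round(1),cv2.boundingRect(k))
E
```

```text
4.15 [ 573.31030714 -160.89432889   -2.92135795] [ 0.01329967 -0.46354706 -0.46008783] 50.00543222778684
tool shift mm [-0.9 -0.3  0.7] jaw now 89.55 turn about tool x rad -0.0079 deg -0.45 tilt [-0.  0.] j [-15.7  30.7 -16.7  42.6  -0.  -15.2]
spr [ 574.1 -160.8] 60.7 (254, 231, 133, 125)
```

View pics/w3.png

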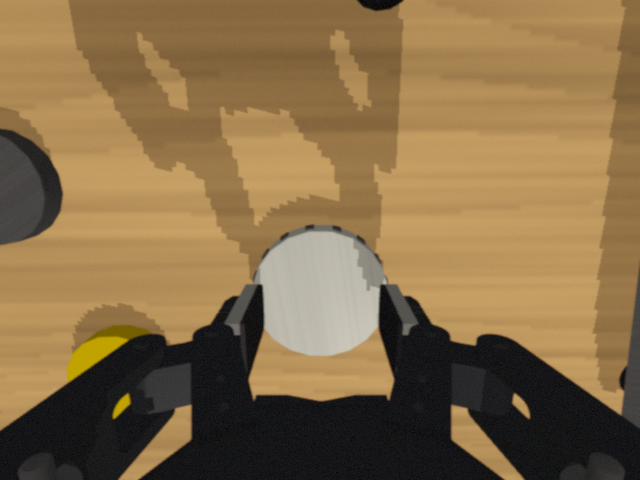

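The opening reads 50.0, so the pads missed the disc: their shadow falls on its top at (365,265), which means the tips are above it. The disc hasn't moved. I'll check the tip height in the scene view.

```bash
python3 - <<'E'
from h import *
im=manip.camera("scene");cv2.imwrite("pics/s3.png",im)
s=manip.state();cs=cam("scene")
p=s["ee_pos"];u,v=proj(cs,p).astype(int);print(u,v,p)
for dz in (0,10,20,30,40):
  for sy in (-27,27): print(dz,sy,((proj(cs,[p[0],p[1]+sy,p[2]+dz])-[u-70,v-80])*5).round(0),end=" ")
cv2.imwrite("pics/s3c.png",cv2.resize(im[v-80:v+40,u-70:u+70],None,fx=5,fy=5,interpolation=cv2.INTER_CUBIC))
E
```

```text
314 283 [ 573.33637736 -160.88329051   -2.89967879]
0 -27 [319. 442.] 0 27 [389. 369.] 10 -27 [318. 425.] 10 27 [389. 352.] 20 -27 [318. 409.] 20 27 [389. 336.] 30 -27 [317. 392.] 30 27 [389. 319.] 40 -27 [316. 375.] 40 27 [389. 303.]
```

View pics/s3c.png

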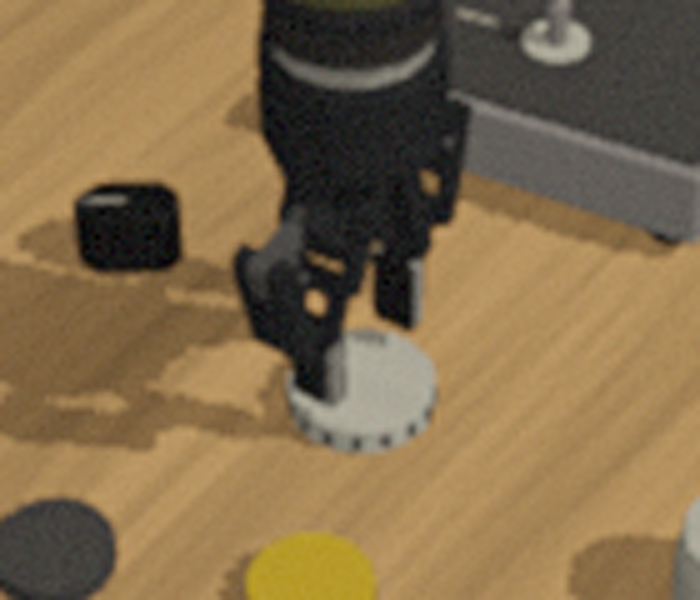

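The scene crop shows the finger bottoms at (325,403) and (405,325), so the real tips sit about 22–25 mm above the reported TCP at this opening. I'll open, go 18 mm lower and grip again.

{"api": "send_rows", "payload": {
  "targets": [0,0,0,0,0,0,0,0,0,0,0,0,0,0,0,0,0,0,0,0,0,0,0,0],
  "fingers": 0.0854
}}

```text
time: 4.65
ee_pos: [573.4, -160.9, -2.9]
eef_rot: [48.3, 90.0, 47.9]
contact_force: [0.3, 0.3, -0.6]
gripper_width: 85.4
```

{"api": "send_rows", "payload": {
  "targets": [0.006,0,0.0007,0,0,0,0.006,0,0,0,0,0,0.004,0,0,0,0,0,0.002,0,0,0,0,0,0,0,0,0,0,0]
}}

```text
time: 5.15
ee_pos: [573.6, -160.7, -21.5]
eef_rot: [163.1, 89.9, 162.7]
contact_force: [0.4, -1.1, 0.1]
gripper_width: 85.1
```

{"api": "send_rows", "payload": {
  "targets": [0,0,0,0,0,0,0,0,0,0,0,0,0,0,0,0,0,0,0,0,0,0,0,0],
  "fingers": 0.05
}}

```text
time: 5.55
ee_pos: [574.5, -161.0, -19.7]
eef_rot: [-15.6, 89.9, -16.1]
contact_force: [-2.3, 0.1, 5.9]
gripper_width: 60.4
```

```bash
python3 - <<'E'
from h import *
s=manip.state();im=manip.camera("wrist");cv2.imwrite("pics/w4.png",im)
print(s["time"],s["ee_pos"],s["contact_force"],s["gripper_width"])
cm=cam("wrist",s);hsv=cv2.cvtColor(im,cv2.COLOR_BGR2HSV)
c,d,k,P=disc(cv2.inRange(hsv,(0,0,130),(179,60,255)),cm,14,(325,290));print("spr",c.round(1),d.round(1),cv2.boundingRect(k))
E
```

```text
5.55 [ 574.4682029  -161.01182434  -19.73879041] [-2.32207486  0.14415555  5.87150127] 60.37234433110833
spr [ 574.3 -160.6] 61.9 (249, 239, 144, 137)
```

View pics/w4.png

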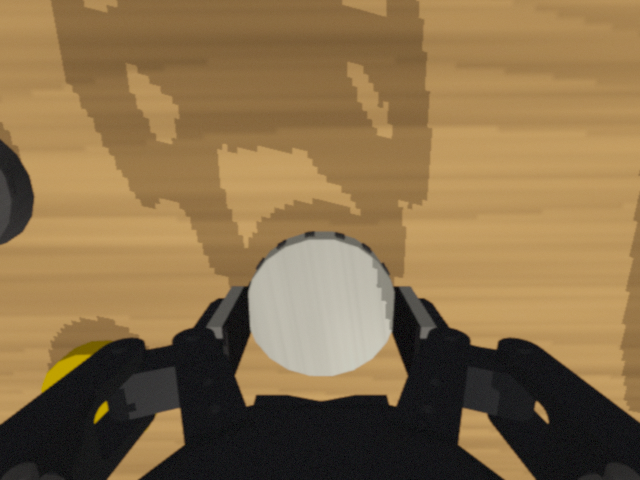

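{"api": "send_rows", "payload": {
  "targets": [0,0,0,0,0,0,0,0,0,0,0,0]
}}

```text
time: 5.8
ee_pos: [574.5, -161.0, -19.7]
eef_rot: [-15.2, 89.9, -15.6]
contact_force: [-1.2, -0.9, 4.9]
gripper_width: 60.5
```

```bash
python3 - <<'E'
from h import *
s=manip.state();im=manip.camera("scene")
print(s["time"],s["ee_pos"],s["contact_force"],s["gripper_width"])
u,v=314,283
cv2.imwrite("pics/s4c.png",cv2.resize(im[v-80:v+40,u-70:u+70],None,fx=5,fy=5,interpolation=cv2.INTER_CUBIC))
E
```

```text
5.8 [ 574.46733874 -161.02955774  -19.71593678] [-1.19338324 -0.86813403  4.90824146] 60.466439134129274
```

View pics/s4c.png

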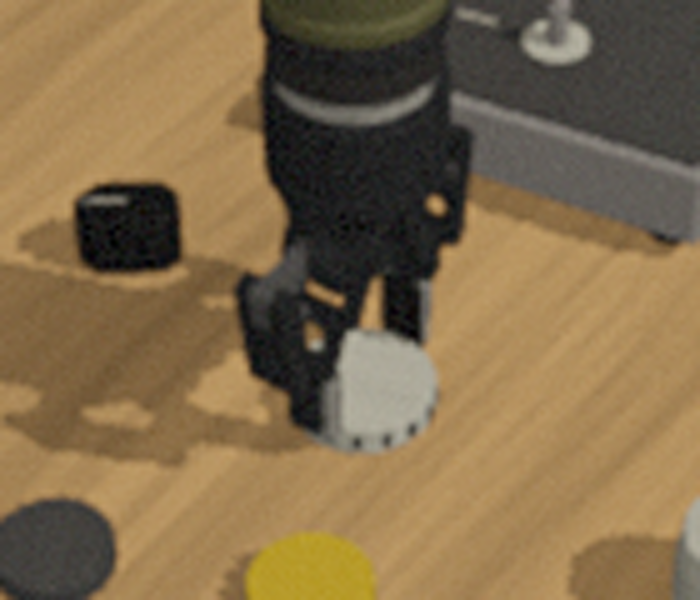

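The finger now reaches down the disc's side at (310,432). I'll lift it to test the grip.

{"api": "send_rows", "payload": {
  "targets": [-0.004,0,0,0,0,0,-0.008,0,0,0,0,0,-0.014,0,0,0,0,0,-0.014,0,0,0,0,0,0,0,0,0,0,0]
}}

```text
time: 6.35
ee_pos: [576.0, -161.4, 21.4]
eef_rot: [-15.2, 89.8, -15.6]
contact_force: [0.4, -0.4, -0.9]
gripper_width: 60.2
```

```bash
python3 - <<'E'
from h import *
s=manip.state();im=manip.camera("wrist");cv2.imwrite("pics/w5.png",im);sc=manip.camera("scene")
print(s["time"],s["ee_pos"],s["contact_force"],s["gripper_width"])
u,v=314,268
cv2.imwrite("pics/s5c.png",np.hstack([cv2.resize(sc[v-80:v+40,u-70:u+70],None,fx=3,fy=3),cv2.resize(im[200:440:,:][:, 180:460],None,fx=1.5,fy=1.5)]))
E
```

```text
6.35 [ 575.98662568 -161.40137857   21.3678961 ] [ 0.40743775 -0.42818755 -0.90418967] 60.21243084424093
```

View pics/s5c.png

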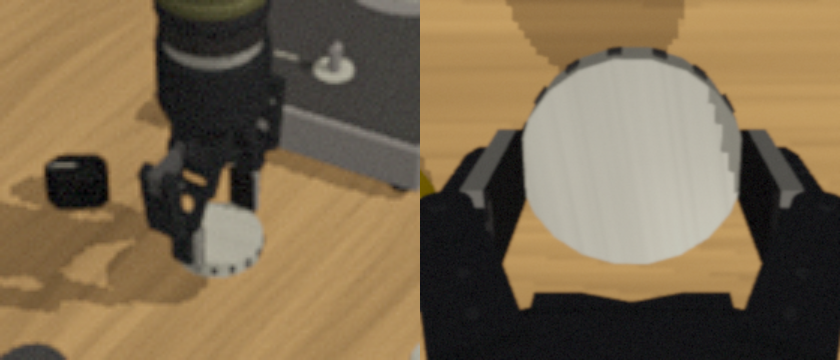

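Lifted cleanly. Next I carry it to a viewpoint between spindle and burner.

{"api": "send_rows", "payload": {
  "targets": [-0.03,0,0,0,0,0,-0.04,0,0,0,0,0,-0.02,0.03,-0.006,0,0,0,-0.02,0.04,-0.006,0,0,0,-0.02,0.04,-0.006,0,0,0,0,0.04,-0.006,0,0,0,0,0.04,-0.006,0,0,0,0,0.035,-0.006,0,0,0,0,0.02,0,0,0,0,0,0.006,0,0,0,0,0,0,0,0,0,0,0,0,0,0,0,0]
}}

```text
time: 7.65
ee_pos: [539.8, 89.5, 148.6]
eef_rot: [-139.6, 89.9, -140.1]
contact_force: [0.4, 0.5, -2.5]
gripper_width: 60.2
```

```bash
python3 - <<'E'
from h import *
s=manip.state();im=manip.camera("wrist");cv2.imwrite("pics/w6.png",im)
np.save("w6.npy",np.r_[s["ee_pos"],s["eef_rot"]])
print(s["time"],s["ee_pos"],s["contact_force"],s["gripper_width"]);goal([540,90,150],90,s)
E
```

```text
7.65 [539.78209962  89.48919627 148.59439285] [ 0.39227696  0.50172217 -2.46389399] 60.234285878956356
tool shift mm [-1.4  0.5  0.2] jaw now 89.51 turn about tool x rad -0.0085 deg -0.49 tilt [-0.05 -0.05] j [  9.4  18.8 -11.2  60.1  -0.    9.9]
```

View pics/w6.png

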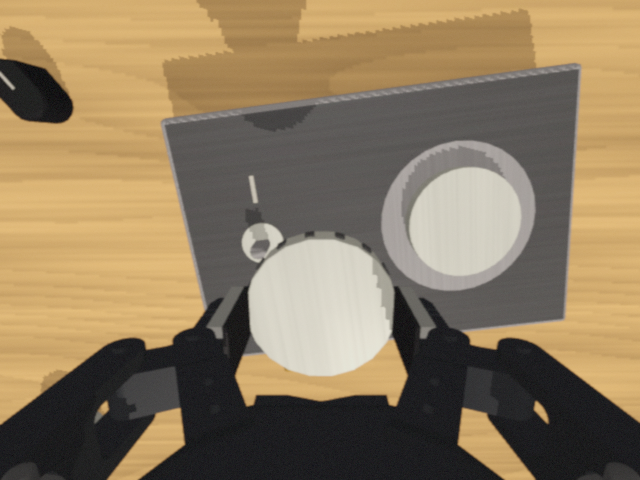

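The picture shows the seat top's white disc at (466,221), the spindle tip at (260,244), the plate's front corners at (164,122) and (579,66), and the white line at (253,188).

```bash
python3 - <<'E'
from h import *
im=cv2.imread("pics/w6.png");a=np.load("w6.npy");st=dict(ee_pos=a[:3],eef_rot=a[3:]);cm=cam("wrist",st)
hsv=cv2.cvtColor(im,cv2.COLOR_BGR2HSV)
m=cv2.inRange(hsv,(0,0,165),(40,60,255))
c,d,k,P=disc(m,cm,70,(466,221));print("seat",c.round(1),d.round(1),cv2.boundingRect(k))
r=st["ee_pos"][2]+33.7
c2,d2,k2,P2=disc(m,cm,r,(321,305));print("held",c2.round(1),d2.round(1),cv2.boundingRect(k2)," minus TCP",(c2-a[:2]).round(1))
A=ray(cm,164,122,55);B=ray(cm,579,66,55);print("front corners",A.round(1),B.round(1),"len",np.linalg.norm(B-A),"yaw",np.degrees(np.arctan2(B[1]-A[1],B[0]-A[0]))-90)
L0=ray(cm,250,176,55);L1=ray(cm,255,203,55);print("line",L0.round(1),L1.round(1),np.degrees(np.arctan2(*(L1-L0)[1::-1])))
print("tip",ray(cm,260,244,81))
cv2.imwrite("pics/w6c.png",cv2.resize(im[160:280,200:320],None,fx=5,fy=5,interpolation=cv2.INTER_CUBIC))
mm=im.copy();cv2.drawContours(mm,[k,k2],-1,(0,0,255),1);cv2.imwrite("pics/w6m.png",mm)
# top estimate
top=cv2.imread("pics/top0.png");ct=cam("top");ht=cv2.cvtColor(top,cv2.COLOR_BGR2HSV)
c,d,k,P=disc(cv2.inRange(ht,(0,0,110),(179,60,255)),ct,70,(213,260));print("top seat",c.round(1),d.round(1),cv2.boundingRect(k))
E
```

```text
seat [525.3 187.5] 106.6 (383, 142, 151, 148)
held [539.9  89.8] 61.8 (249, 239, 144, 137)  minus TCP [0.1 0.3]
front corners [456.3 -20.3  55. ] [422.8 266.2  55. ] len 288.46168429078915 yaw 6.674634845338431
line [494.5  38.2  55. ] [514.5  40.7  55. ] 7.131473837663972
tip [539.19096242  47.48252986  81.        ]
top seat [529.2 193.7] 75.9 (198, 243, 32, 33)
```

View pics/w6c.png

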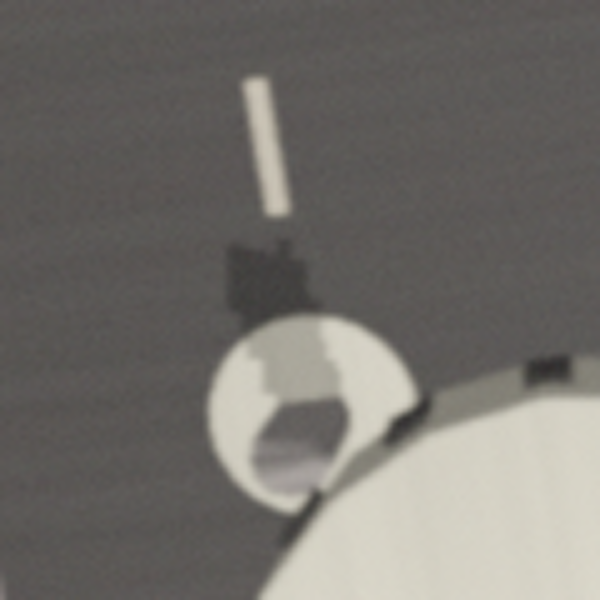

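View pics/w6m.png

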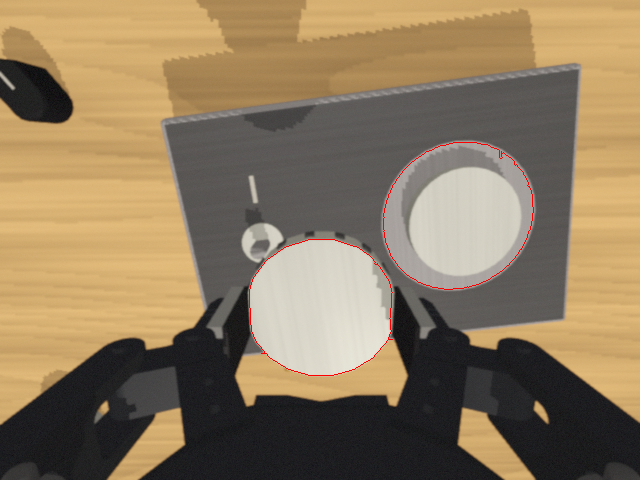

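```bash
python3 - <<'E'
from h import *
im=cv2.imread("pics/w6.png");a=np.load("w6.npy");st=dict(ee_pos=a[:3],eef_rot=a[3:]);cm=cam("wrist",st)
hsv=cv2.cvtColor(im,cv2.COLOR_BGR2HSV)
print(hsv[221,466],hsv[190,400],hsv[280,440])
m=cv2.inRange(hsv,(0,0,190),(40,60,255))
c,d,k,P=disc(m,cm,70,(466,221));print("seat",c.round(1),d.round(1),cv2.boundingRect(k))
m=cv2.inRange(hsv,(0,0,140),(179,60,255))
c3,d3,k3,P3=disc(m,cm,55,(458,215));print("base ring z55",c3.round(1),d3.round(1),cv2.boundingRect(k3))
ct=cam("top");Q=[ray(ct,165+x/4,205+y/4,55) for x,y in [(57,82),(527,38),(553,350),(75,395)]]
for i in range(4): print(Q[i].round(1),np.linalg.norm(Q[i]-Q[i-1]).round(1))
yaw=np.arctan2(*(Q[1]-Q[2])[1::-1]);print("yaw top",np.degrees(yaw),np.degrees(np.arctan2(*(Q[3]-Q[2])[1::-1]))-90,"centre",np.mean(Q,0))
c=np.mean(Q,0);e=np.radians(6.0);R=np.array([[np.cos(e),-np.sin(e)],[np.sin(e),np.cos(e)]])
print("pred seat",c[:2]+R@[0,60],"spindle",c[:2]+R@[0,-90])
E
```

```text
[ 23  21 211] [ 10  14 170] [ 11  16 171]
seat [528.3 193.3] 78.8 (410, 168, 111, 108)
base ring z55 [528.4 193.7] 115.0 (382, 141, 153, 150)
[613.2 286.9  55. ] 194.6
[645.7  -4.6  55. ] 293.3
[452.2 -25.9  55. ] 194.7
[419.9 264.5  55. ] 292.1
yaw top 6.257858479510903 6.348887774342813 centre [532.73444939 130.21878607  55.        ]
pred seat [526.46274159 189.89009979] spindle [542.14201108  40.71181548]
```

{"api": "send_rows", "payload": {
  "targets": [0,0.025,-0.003,0,0,0,0,0.03,-0.003,0,0,0,0,0.03,-0.003,0,0,0,0.02,0.0142,-0.002,0,0,0,0.025,0.005,-0.0013,0,0,0,0.02,0,0,0,0,0,0.01,0,0,0,0,0,0.005,0,0,0,0,0,0,0,0,0,0,0,0,0,0,0,0,0]
}}

```text
time: 8.7
ee_pos: [529.5, 194.5, 70.0]
eef_rot: [19.5, 89.9, 19.0]
contact_force: [-0.4, -0.4, -0.7]
gripper_width: 60.1
```

```bash
python3 - <<'E'
from h import *
s=manip.state();im=manip.camera("wrist");cv2.imwrite("pics/w7.png",im)
np.save("w7.npy",np.r_[s["ee_pos"],s["eef_rot"]])
print(s["time"],s["ee_pos"],s["contact_force"],s["gripper_width"]);goal([528.4,193.8,150],90,s)
E
```

```text
8.7 [529.47069371 194.48253473  69.98267277] [-0.41052803 -0.40274655 -0.72221798] 60.096801594225525
tool shift mm [-80.   -0.6  -0.9] jaw now 89.5 turn about tool x rad -0.0087 deg -0.5 tilt [0.09 0.03] j [ 20.2  23.8 -16.2  50.   -0.   20.7]
```

View pics/w7.png

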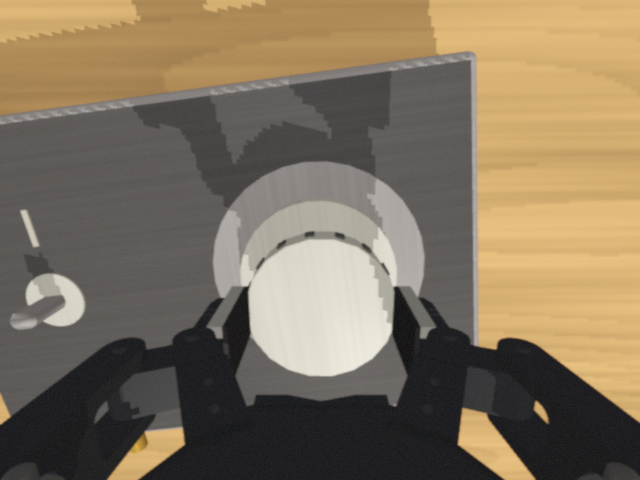

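The seat's rim shows as an arc around the held disc: its top is at (320,200), its sides near x=241 and x=397. I'll fit it.

```bash
python3 - <<'E'
from h import *
from scipy.optimize import least_squares
im=cv2.imread("pics/w7.png");a=np.load("w7.npy");st=dict(ee_pos=a[:3],eef_rot=a[3:]);cm=cam("wrist",st)
g=cv2.GaussianBlur(im,(3,3),0).astype(int)
hsv=cv2.cvtColor(im,cv2.COLOR_BGR2HSV)
print([tuple(hsv[215,x]) for x in (225,320,300,350,400)])
m=((g[:,:,0]-g[:,:,2])>-22)
# seat is warmer (sat 20+) than ring (sat ~14); show difference
print([tuple(g[y,320]) for y in range(185,245,6)])
print([tuple(g[240,x]) for x in range(205,265,5)])
print([tuple(g[240,x]) for x in range(375,430,5)])
cv2.imwrite("pics/w7c.png",cv2.resize(im[150:290,200:440],None,fx=3.3,fy=3.3,interpolation=cv2.INTER_CUBIC))
E
```

```text
[(np.uint8(17), np.uint8(15), np.uint8(153)), (np.uint8(24), np.uint8(22), np.uint8(177)), (np.uint8(24), np.uint8(22), np.uint8(174)), (np.uint8(23), np.uint8(23), np.uint8(176)), (np.uint8(15), np.uint8(15), np.uint8(171))]
[(np.int64(129), np.int64(132), np.int64(137)), (np.int64(129), np.int64(131), np.int64(137)), (np.int64(126), np.int64(134), np.int64(138)), (np.int64(163), np.int64(174), np.int64(178)), (np.int64(163), np.int64(174), np.int64(177)), (np.int64(161), np.int64(173), np.int64(176)), (np.int64(161), np.int64(172), np.int64(176)), (np.int64(160), np.int64(172), np.int64(174)), (np.int64(126), np.int64(136), np.int64(138)), (np.int64(165), np.int64(177), np.int64(179))]
[(np.int64(91), np.int64(94), np.int64(97)), (np.int64(91), np.int64(94), np.int64(97)), (np.int64(135), np.int64(138), np.int64(143)), (np.int64(164), np.int64(167), np.int64(173)), (np.int64(165), np.int64(168), np.int64(174)), (np.int64(165), np.int64(169), np.int64(174)), (np.int64(166), np.int64(170), np.int64(175)), (np.int64(128), np.int64(131), np.int64(136)), (np.int64(130), np.int64(133), np.int64(138)), (np.int64(155), np.int64(165), np.int64(169)), (np.int64(161), np.int64(173), np.int64(176)), (np.int64(159), np.int64(171), np.int64(174))]
[(np.int64(198), np.int64(211), np.int64(214)), (np.int64(205), np.int64(217), np.int64(221)), (np.int64(206), np.int64(219), np.int64(222)), (np.int64(167), np.int64(172), np.int64(177)), (np.int64(166), np.int64(170), np.int64(175)), (np.int64(165), np.int64(168), np.int64(174)), (np.int64(166), np.int64(170), np.int64(175)), (np.int64(165), np.int64(170), np.int64(175)), (np.int64(164), np.int64(168), np.int64(174)), (np.int64(160), np.int64(164), np.int64(169)), (np.int64(91), np.int64(93), np.int64(97))]
```

View pics/w7c.png

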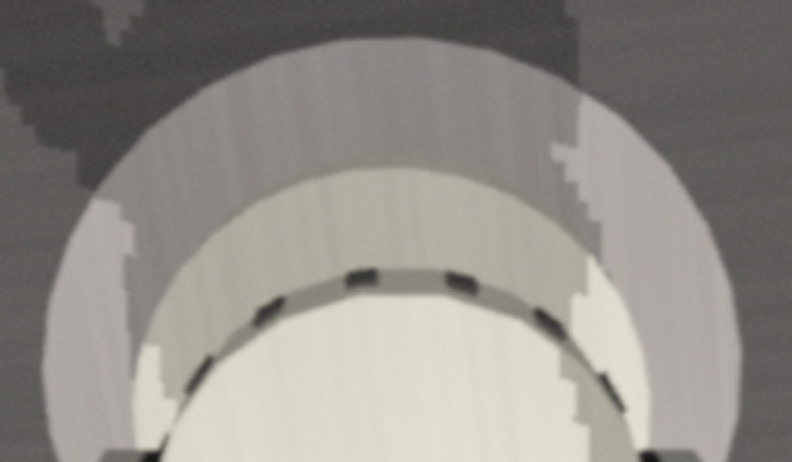

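```bash
cat >> h.py <<'E'
def seatfit(im,cm,z=70,r=40,box=(238,402,190,268),seed=None):
    from scipy.optimize import least_squares
    g=cv2.GaussianBlur(im,(5,5),0).astype(float)
    m=((g[:,:,1]-g[:,:,0])>7)&(g[:,:,1]-g[:,:,0]<25)&(g[:,:,1]>120)
    x0,x1,y0,y1=box;P=[]
    for y in range(y0,y1,2):
        xs=np.where(m[y,x0-15:x1+15])[0]+x0-15
        if len(xs)>4: P+= [(xs[0]-.5,y),(xs[-1]+.5,y)]
    for x in range(x0+30,x1-30,3):
        ys=np.where(m[y0-20:y1,x])[0]+y0-20
        if len(ys)>4: P.append((x,ys[0]-.5))
    W=np.array([ray(cm,*p,z)[:2] for p in P])
    f=lambda q:np.hypot(*(W-q[:2]).T)-q[2]
    a=least_squares(f,[*W.mean(0),r],loss='soft_l1').x
    b=least_squares(lambda q:f([*q,r]),a[:2],loss='soft_l1').x
    return a,b,np.array(P),m
E
python3 - <<'E'
from h import *
im=cv2.imread("pics/w7.png");a=np.load("w7.npy");st=dict(ee_pos=a[:3],eef_rot=a[3:]);cm=cam("wrist",st)
p,q,P,m=seatfit(im,cm);print("free",p.round(1),"fixed r",q.round(1),"TCP",a[:2].round(1))
for x,y in P: cv2.circle(im,(int(x),int(y)),1,(0,0,255),-1)
cv2.imwrite("pics/w7d.png",cv2.resize(im[150:290,200:440],None,fx=3,fy=3))
E
```

```text
free [526.1 193.7  39.1] fixed r [527.2 193.7] TCP [529.5 194.5]
```

View pics/w7d.png

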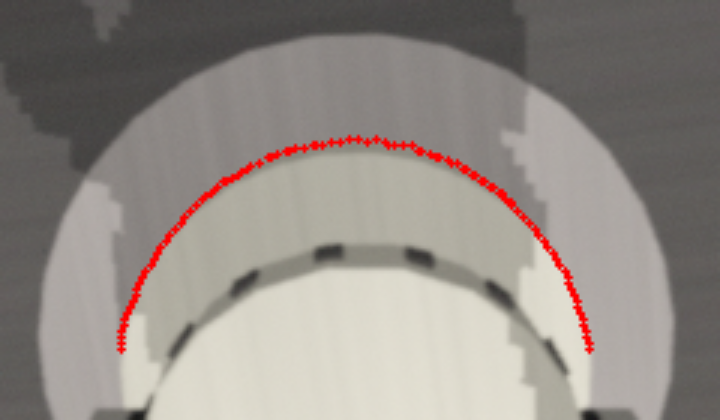

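{"api": "send_rows", "payload": {
  "targets": [0.004,-0.001,-0.0013,0,0,0,0.006,0,0,0,0,0,0.005,0,0,0,0,0,0.002,0,0,0,0,0,0,0,0,0,0,0]
}}

```text
time: 9.25
ee_pos: [526.7, 193.6, 51.5]
eef_rot: [-159.7, 89.9, -160.2]
contact_force: [0.4, -0.4, -1.7]
gripper_width: 60.1
```

```bash
python3 - <<'E'
from h import *
s=manip.state();im=manip.camera("wrist");cv2.imwrite("pics/w8.png",im)
np.save("w8.npy",np.r_[s["ee_pos"],s["eef_rot"]])
print(s["time"],s["ee_pos"],s["contact_force"],s["gripper_width"])
cm=cam("wrist",s);p,q,P,m=seatfit(im,cm,box=(235,410,210,270));print(p,q)
E
```

```text
9.25 [526.69692603 193.56269504  51.48727842] [ 0.43031467 -0.44794386 -1.69462739] 60.106700837018984
[524.1087309  193.56027238  37.75930525] [526.82142645 193.54266719]
```

View pics/w8.png

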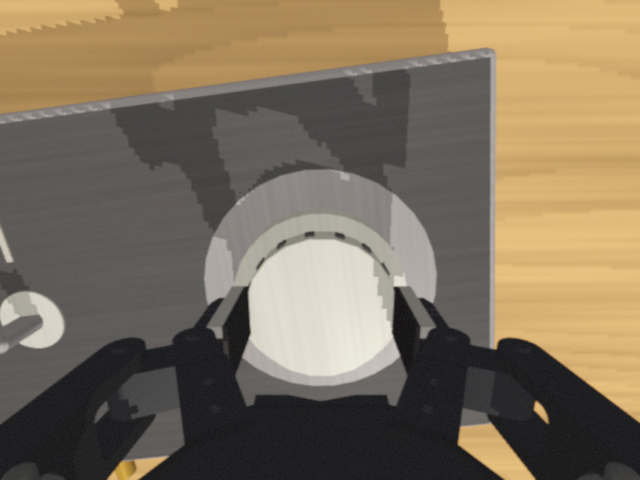

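```bash
python3 - <<'E'
from h import *
im=cv2.imread("pics/w8.png");a=np.load("w8.npy");st=dict(ee_pos=a[:3],eef_rot=a[3:]);cm=cam("wrist",st)
for x in (318,): print([(y,int(im[y,x,1]),int(im[y,x,1])-int(im[y,x,0])) for y in list(range(208,246))+list(range(372,390))])
for v,z in ((214,70),(217,70),(385,70),(232,71.2),(239,85.2),(376,85.2)): print(v,z,ray(cm,320,v,z)[:2].round(1))
print(a)
cv2.imwrite("pics/w8c.png",np.vstack([cv2.resize(im[200:260,220:420],None,fx=4,fy=4,interpolation=cv2.INTER_CUBIC),cv2.resize(im[355:400,220:420],None,fx=4,fy=4,interpolation=cv2.INTER_CUBIC)]))
E
```

```text
[(208, 133, 7), (209, 133, 10), (210, 133, 8), (211, 132, 10), (212, 134, 10), (213, 141, 11), (214, 162, 12), (215, 168, 11), (216, 171, 11), (217, 171, 11), (218, 171, 12), (219, 171, 12), (220, 171, 11), (221, 172, 11), (222, 173, 12), (223, 172, 11), (224, 173, 11), (225, 174, 12), (226, 172, 12), (227, 173, 12), (228, 173, 12), (229, 173, 11), (230, 169, 11), (231, 156, 12), (232, 138, 10), (233, 133, 9), (234, 137, 11), (235, 135, 10), (236, 137, 12), (237, 137, 10), (238, 148, 11), (239, 177, 12), (240, 206, 12), (241, 215, 13), (242, 216, 13), (243, 216, 14), (244, 216, 12), (245, 216, 13), (372, 223, 12), (373, 224, 13), (374, 222, 14), (375, 209, 10), (376, 188, 6), (377, 179, 4), (378, 178, 3), (379, 180, 4), (380, 180, 2), (381, 180, 4), (382, 181, 3), (383, 181, 4), (384, 177, 5), (385, 160, 4), (386, 120, 3), (387, 101, 1), (388, 98, 1), (389, 104, 3)]
214 70 [488.6 194. ]
217 70 [489.9 194. ]
385 70 [574.6 193.2]
232 71.2 [496.3 193.9]
239 85.2 [495.6 193.9]
376 85.2 [558.2 193.4]
[ 526.69692603  193.56269504   51.48727842 -159.73408202   89.93146283
 -160.17509575]
```

View pics/w8c.png

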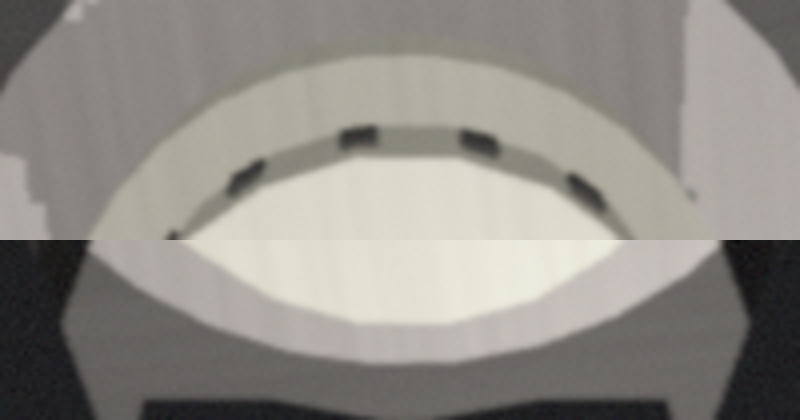

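The bottom band at row 380 is the 55 mm-high ring, not the seat. The near seat edge at row 213.5 and the disc's lower rim at row 231.5 give a 7.6 mm margin against an ideal 8.0, so it is well centred. I'll lower it to contact.

{"api": "send_rows", "payload": {
  "targets": [0.0008,0,0.0003,0,0,0,0.0007,0,0,0,0,0,0,0,0,0,0,0]
}}

```text
time: 9.6
ee_pos: [527.6, 193.7, 50.6]
eef_rot: [7.5, 90.0, 7.0]
contact_force: [0.3, -0.3, -1.0]
gripper_width: 60.5
```

{"api": "send_rows", "payload": {
  "targets": [0.0007,0,0,0,0,0,0.0005,0,0,0,0,0,0,0,0,0,0,0]
}}

```text
time: 9.9
ee_pos: [527.7, 193.8, 50.3]
eef_rot: [23.7, 90.0, 23.3]
contact_force: [-1.5, -1.3, 5.2]
gripper_width: 60.6
```

Contact, 5 N up. I'll release and rise.

{"api": "send_rows", "payload": {
  "targets": [0,0,0,0,0,0,0,0,0,0,0,0,0,0,0,0,0,0,0,0,0,0,0,0],
  "fingers": 0.0854
}}

```text
time: 10.3
ee_pos: [527.5, 193.7, 49.3]
eef_rot: [-108.6, 90.0, -109.0]
contact_force: [0.7, -0.7, 0.6]
gripper_width: 85.6
```

{"api": "send_rows", "payload": {
  "targets": [-0.01,0,0,0,0,0,-0.03,0,0,0,0,0,-0.04,0,0,0,0,0,-0.02,0,0,0,0,0,0,0,0,0,0,0,0,0,0,0,0,0]
}}

```text
time: 10.9
ee_pos: [527.8, 193.8, 150.0]
eef_rot: [19.7, 89.9, 19.3]
contact_force: [0.9, 0.2, 0.1]
gripper_width: 85.7
```

```bash
python3 - <<'E'
from h import *
s=manip.state();im=manip.camera("wrist");cv2.imwrite("pics/w9.png",im)
np.save("w9.npy",np.r_[s["ee_pos"],s["eef_rot"]])
print(s["time"],s["ee_pos"],s["contact_force"],s["gripper_width"])
E
```

```text
10.9 [527.79286265 193.78965235 150.00392873] [0.91339202 0.16237152 0.08769822] 85.70967049271835
```

View pics/w9.png

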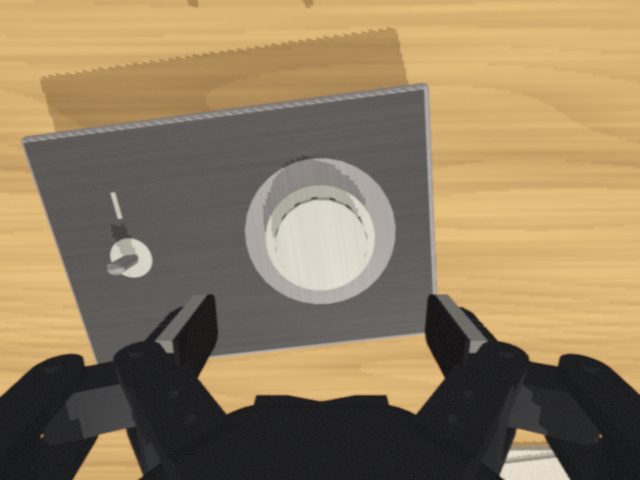

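```bash
python3 - <<'E'
from h import *
im=cv2.imread("pics/w9.png");a=np.load("w9.npy");st=dict(ee_pos=a[:3],eef_rot=a[3:]);cm=cam("wrist",st)
cv2.imwrite("pics/w9c.png",cv2.resize(im[150:310,240:400],None,fx=4,fy=4,interpolation=cv2.INTER_CUBIC))
p,q,P,m=seatfit(im,cm,box=(265,376,185,290));print("seat",p,q)
for r in (235,240,250,260):print(r,[(x,int(im[r,x,1])) for x in list(range(262,284,2))+list(range(360,380,2))])
E
```

```text
seat [527.67452397 193.54448044  40.19283703] [527.60185246 193.5507945 ]
235 [(262, 166), (264, 170), (266, 200), (268, 212), (270, 212), (272, 193), (274, 167), (276, 167), (278, 209), (280, 213), (282, 215), (360, 215), (362, 215), (364, 210), (366, 175), (368, 214), (370, 217), (372, 216), (374, 197), (376, 170), (378, 168)]
240 [(262, 167), (264, 171), (266, 199), (268, 212), (270, 213), (272, 213), (274, 210), (276, 201), (278, 210), (280, 213), (282, 213), (360, 216), (362, 216), (364, 216), (366, 208), (368, 217), (370, 218), (372, 216), (374, 196), (376, 170), (378, 170)]
250 [(262, 170), (264, 168), (266, 175), (268, 205), (270, 212), (272, 213), (274, 208), (276, 199), (278, 211), (280, 210), (282, 214), (360, 217), (362, 216), (364, 214), (366, 214), (368, 216), (370, 218), (372, 206), (374, 173), (376, 170), (378, 172)]
260 [(262, 167), (264, 171), (266, 167), (268, 169), (270, 178), (272, 209), (274, 213), (276, 214), (278, 214), (280, 212), (282, 211), (360, 215), (362, 216), (364, 213), (366, 216), (368, 211), (370, 178), (372, 174), (374, 172), (376, 171), (378, 173)]
```

View pics/w9c.png

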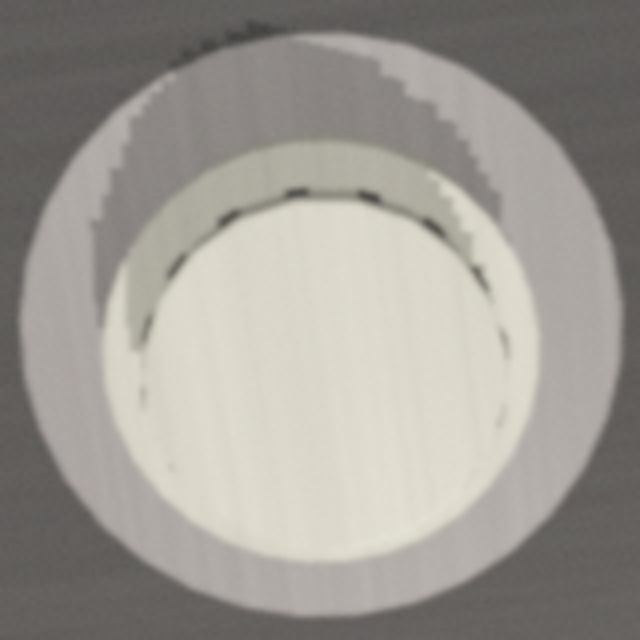

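The spreader sits within about 0.8 mm of the seat centre (crop: rim marks x=143/507, seat edges 102/539). On to the cap.

{"api": "send_rows", "payload": {
  "targets": [0,-0.025,0,0,0,0,0,-0.045,0,0,0,0,0,-0.048,0,0,0,0,0,-0.048,0,0,0,0,0,-0.048,0,0,0,0,0,-0.048,0,0,0,0,0,-0.048,0,0,0,0,0,-0.048,0,0,0,0,0,-0.048,-0.001,0,0,0,0,-0.048,-0.001,0,0,0,0,-0.034,0,0,0,0,0,-0.012,0,0,0,0]
}}

```text
time: 12.15
ee_pos: [520.2, -309.2, 147.4]
eef_rot: [166.4, 89.9, 165.8]
contact_force: [0.7, 0.2, 0.0]
gripper_width: 85.9
```

{"api": "send_rows", "payload": {
  "targets": [0,0,0,0,0,0,0,0,0,0,0,0]
}}

```text
time: 12.35
ee_pos: [520.9, -304.8, 148.4]
eef_rot: [134.3, 89.8, 133.8]
contact_force: [0.1, 0.1, -0.6]
gripper_width: 85.5
```

```bash
python3 - <<'E'
from h import *
s=manip.state();im=manip.camera("wrist");cv2.imwrite("pics/w10.png",im)
np.save("w10.npy",np.r_[s["ee_pos"],s["eef_rot"]])
print(s["time"],s["ee_pos"],s["contact_force"],s["gripper_width"])
cm=cam("wrist",s);hsv=cv2.cvtColor(im,cv2.COLOR_BGR2HSV);print(hsv[235,330])
m=cv2.inRange(hsv,(0,0,0),(179,70,110))
c,d,k,P=disc(m,cm,12,(321,235));print("cap",c,d,cv2.boundingRect(k))
cv2.drawContours(im,[k],-1,(0,0,255),1);cv2.imwrite("pics/w10m.png",im)
goal([*c,-18],90,s)
E
```

```text
12.35 [ 520.89190574 -304.79840622  148.36169806] [ 0.14882448  0.08297466 -0.64653889] 85.48132067488515
[15 13 76]
cap [ 522.38184881 -306.84402664] 49.35382819002265 (290, 196, 56, 57)
tool shift mm [166.4  -2.4   1.8] jaw now 89.58 turn about tool x rad -0.0073 deg -0.42 tilt [-0.11  0.12] j [-30.4  24.3  -2.6  63.2   0.  -29.9]
```

View pics/w10m.png

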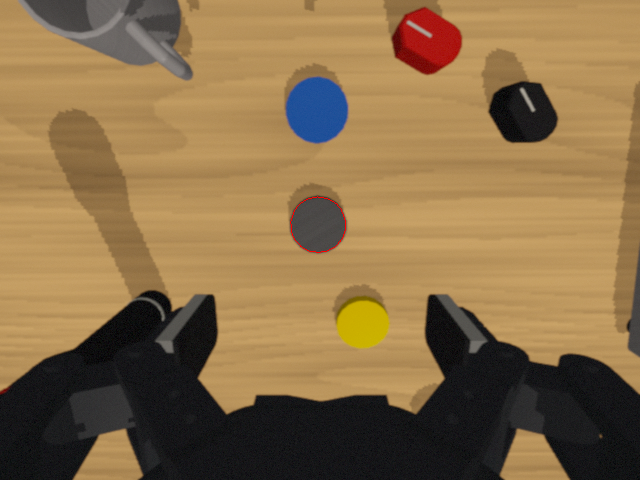

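The cap is outlined at (318,224), with blue at (317,110) and yellow at (363,323), both clear of the fingers. I'll descend.

{"api": "send_rows", "payload": {
  "targets": [0.03,-0.0021,0.0015,0,0,0,0.04,0,0,0,0,0,0.04,0,0,0,0,0,0.026,0,0,0,0,0,0.013,0,0,0,0,0,0.008,0,0,0,0,0,0.005,0,0,0,0,0,0,0,0,0,0,0,0,0,0,0,0,0]
}}

```text
time: 13.3
ee_pos: [524.1, -308.8, -11.3]
eef_rot: [-28.5, 89.9, -28.9]
contact_force: [-0.4, -0.3, 0.2]
gripper_width: 85.2
```

```bash
python3 - <<'E'
from h import *
s=manip.state();im=manip.camera("wrist")
print(s["time"],s["ee_pos"],s["contact_force"],s["gripper_width"])
cm=cam("wrist",s);hsv=cv2.cvtColor(im,cv2.COLOR_BGR2HSV)
m=cv2.inRange(hsv,(0,0,0),(179,70,110))
m[:,:222]=0;m[:,420:]=0;m[375:]=0
c,d,k,P=disc(m,cm,12,(321,285));print("cap",c,d,cv2.boundingRect(k))
cv2.drawContours(im,[k],-1,(0,0,255),1);cv2.imwrite("pics/w11m.png",im)
goal([*c,-16],90,s)
E
```

```text
13.3 [ 524.13591234 -308.84805981  -11.32294545] [-0.38930602 -0.34216117  0.22220442] 85.22677230614167
cap [ 521.51163849 -306.92896351] 50.816072509197 (268, 237, 113, 111)
tool shift mm [ 4.7  1.9 -2.6] jaw now 89.56 turn about tool x rad -0.0077 deg -0.44 tilt [ 0.11 -0.06] j [-30.5  32.2 -15.3  42.4   0.  -30.1]
```

View pics/w11m.png

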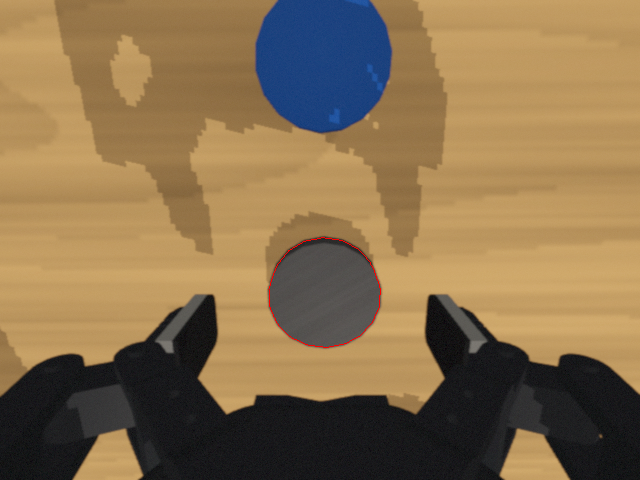

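{"api": "send_rows", "payload": {
  "targets": [0.0025,0.0019,-0.0019,0,0,0,0.0022,0,0,0,0,0,0,0,0,0,0,0]
}}

```text
time: 13.65
ee_pos: [520.8, -306.3, -17.5]
eef_rot: [149.0, 90.0, 148.5]
contact_force: [0.2, -0.8, -0.4]
gripper_width: 85.5
```

{"api": "send_rows", "payload": {
  "targets": [0,0,0,0,0,0,0,0,0,0,0,0,0,0,0,0,0,0,0,0,0,0,0,0,0,0,0,0,0,0,0,0,0,0,0,0],
  "fingers": 0.04
}}

```text
time: 14.25
ee_pos: [523.4, -307.9, -14.2]
eef_rot: [-30.3, 89.7, -30.7]
contact_force: [-2.0, 0.5, 14.7]
gripper_width: 40.2
```

```bash
python3 - <<'E'
from h import *
s=manip.state();im=manip.camera("wrist");sc=manip.camera("scene")
print(s["time"],s["ee_pos"],s["contact_force"],s["gripper_width"])
u,v=proj(cam("scene"),s["ee_pos"]).astype(int)
cv2.imwrite("pics/s12.png",np.hstack([cv2.resize(sc[v-80:v+40,u-70:u+70],None,fx=3,fy=3),cv2.resize(im[200:440:,:][:, 180:460],None,fx=1.5,fy=1.5)]))
E
```

```text
14.25 [ 523.44339513 -307.88397297  -14.20163659] [-1.97931444  0.47218986 14.66575133] 40.21063025860017
```

View pics/s12.png

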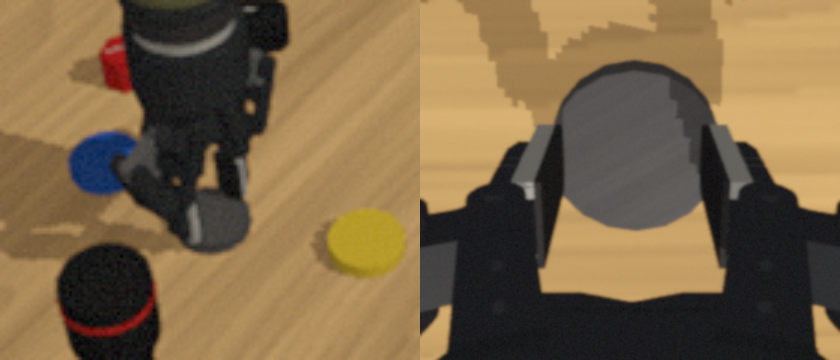

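The opening is 40.2 with 15 N upward, so the tips are resting on top of the cap. That puts the real tips about 26 mm above the reported TCP. I'll open, go about 8 mm lower and regrip.

{"api": "send_rows", "payload": {
  "targets": [0,0,0,0,0,0,0,0,0,0,0,0,0,0,0,0,0,0,0,0,0,0,0,0,0,0,0,0,0,0],
  "fingers": 0.0854
}}

```text
time: 14.85
ee_pos: [520.9, -306.3, -17.7]
eef_rot: [148.0, 90.0, 147.5]
contact_force: [-0.6, 0.2, 0.4]
gripper_width: 85.5
```

```bash
python3 - <<'E'
from h import *
s=manip.state();im=manip.camera("wrist")
print(s["time"],s["ee_pos"],s["contact_force"],s["gripper_width"])
cm=cam("wrist",s);hsv=cv2.cvtColor(im,cv2.COLOR_BGR2HSV)
m=cv2.inRange(hsv,(0,0,0),(179,70,110))
m[:,:222]=0;m[:,420:]=0;m[375:]=0
c,d,k,P=disc(m,cm,12,(321,285));print("cap",c,d,cv2.boundingRect(k))
goal([*c,-25],90,s)
cv2.imwrite("pics/w12.png",im)
E
```

```text
14.85 [ 520.9159273  -306.25867379  -17.73409435] [-0.59528738  0.21614939  0.35826494] 85.54105073627316
cap [ 521.49293142 -306.36669752] 50.98615352235431 (262, 248, 116, 114)
tool shift mm [ 7.3 -0.1  0.6] jaw now 89.56 turn about tool x rad -0.0078 deg -0.44 tilt [-0.04  0.03] j [-30.5  32.4 -16.1  41.5   0.  -30. ]
```

View pics/w12.png

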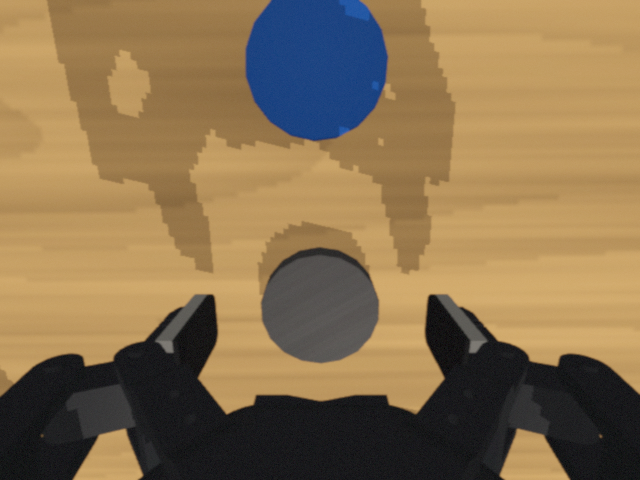

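{"api": "send_rows", "payload": {
  "targets": [0.004,0,0.0009,0,0,0,0.0035,0,0,0,0,0,0,0,0,0,0,0]
}}

```text
time: 15.2
ee_pos: [521.5, -306.1, -25.6]
eef_rot: [149.5, 89.9, 149.0]
contact_force: [-0.7, -0.5, -0.2]
gripper_width: 85.3
```

{"api": "send_rows", "payload": {
  "targets": [0,0,0,0,0,0,0,0,0,0,0,0,0,0,0,0,0,0,0,0,0,0,0,0,0,0,0,0,0,0,0,0,0,0,0,0],
  "fingers": 0.04
}}

```text
time: 15.8
ee_pos: [522.5, -306.7, -24.1]
eef_rot: [-30.1, 89.9, -30.5]
contact_force: [-0.2, -0.4, 5.3]
gripper_width: 49.1
```

```bash
python3 - <<'E'
from h import *
s=manip.state();im=manip.camera("wrist");sc=manip.camera("scene")
print(s["time"],s["ee_pos"],s["contact_force"],s["gripper_width"])
u,v=proj(cam("scene"),s["ee_pos"]).astype(int)
cv2.imwrite("pics/s13.png",np.hstack([cv2.resize(sc[v-80:v+40,u-70:u+70],None,fx=3,fy=3),cv2.resize(im[200:440:,:][:, 180:460],None,fx=1.5,fy=1.5)]))
E
```

```text
15.8 [ 522.48971704 -306.74262309  -24.10652253] [-0.24985876 -0.40606352  5.32953568] 49.14676366325339
```

View pics/s13.png

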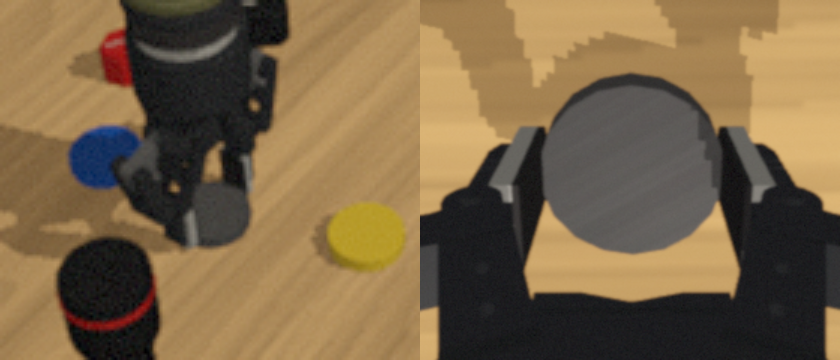

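Width 49.1, 3 mm under nominal as with the spreader, so it is gripped. I'll lift and carry it to the burner.

{"api": "send_rows", "payload": {
  "targets": [-0.005,0,0,0,0,0,-0.02,0,0,0,0,0,-0.04,0,0,0,0,0,-0.045,0.01,0,0,0,0,-0.04,0.03,0,0,0,0,-0.024,0.045,0,0,0,0,0,0.048,0,0,0,0,0,0.048,0,0,0,0,0,0.048,0,0,0,0,0,0.048,0,0,0,0,0,0.048,0,0,0,0,0,0.048,0,0,0,0]
}}

```text
time: 17.1
ee_pos: [524.3, 67.5, 148.5]
eef_rot: [-169.6, 90.0, -170.1]
contact_force: [0.7, 0.3, -1.4]
gripper_width: 49.3
```

{"api": "send_rows", "payload": {
  "targets": [0,0.048,0,0,0,0,0,0.045,0,0,0,0,0,0.025,0,0,0,0,0,0.01,0,0,0,0,0,0,0.0015,0,0,0,0,0,0,0,0,0,0,0,0,0,0,0]
}}

```text
time: 17.8
ee_pos: [527.4, 192.0, 148.6]
eef_rot: [-128.2, 89.9, -128.8]
contact_force: [-0.5, -0.5, -1.9]
gripper_width: 49.0
```

```bash
python3 - <<'E'
from h import *
s=manip.state();im=manip.camera("wrist");cv2.imwrite("pics/w14.png",im)
np.save("w14.npy",np.r_[s["ee_pos"],s["eef_rot"]])
print(s["time"],s["ee_pos"],s["contact_force"],s["gripper_width"]);goal([528.0,194.3,90],90,s)
E
```

```text
17.8 [527.42168012 192.04941933 148.59569079] [-0.47312376 -0.51589687 -1.8655594 ] 48.979006422759205
tool shift mm [58.6  2.3  0.6] jaw now 89.44 turn about tool x rad -0.0098 deg -0.56 tilt [-0.03 -0.04] j [20.  20.2 -9.1 60.7 -0.  20.6]
```

View pics/w14.png

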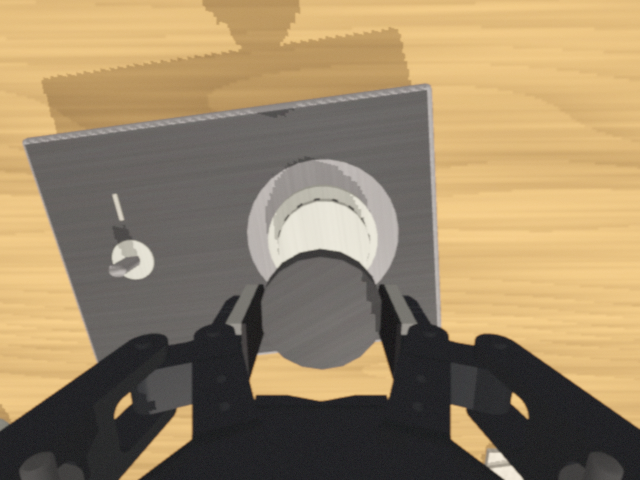

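{"api": "send_rows", "payload": {
  "targets": [0.02,0.0023,0.0006,0,0,0,0.03,0,0,0,0,0,0.016,0,0,0,0,0,0.008,0,0,0,0,0,0.004,0,0,0,0,0,0,0,0,0,0,0,0,0,0,0,0,0]
}}

```text
time: 18.55
ee_pos: [529.0, 196.0, 71.7]
eef_rot: [21.1, 89.9, 20.6]
contact_force: [-0.6, 0.1, -1.5]
gripper_width: 49.3
```

```bash
python3 - <<'E'
from h import *
s=manip.state();im=manip.camera("wrist");cv2.imwrite("pics/w15.png",im)
np.save("w15.npy",np.r_[s["ee_pos"],s["eef_rot"]])
print(s["time"],s["ee_pos"],s["contact_force"],s["gripper_width"]);goal([528.0,194.3,59.9],90,s)
cv2.imwrite("pics/w15c.png",cv2.resize(im[190:390,210:430],None,fx=3,fy=3,interpolation=cv2.INTER_CUBIC))
E
```

```text
18.55 [529.0051962  195.99732652  71.71645436] [-0.57400515  0.11247297 -1.54177094] 49.27322288494305
tool shift mm [11.8 -1.7 -1. ] jaw now 89.53 turn about tool x rad -0.0081 deg -0.47 tilt [0.1  0.04] j [ 20.3  23.7 -16.   50.2   0.   20.8]
```

View pics/w15c.png

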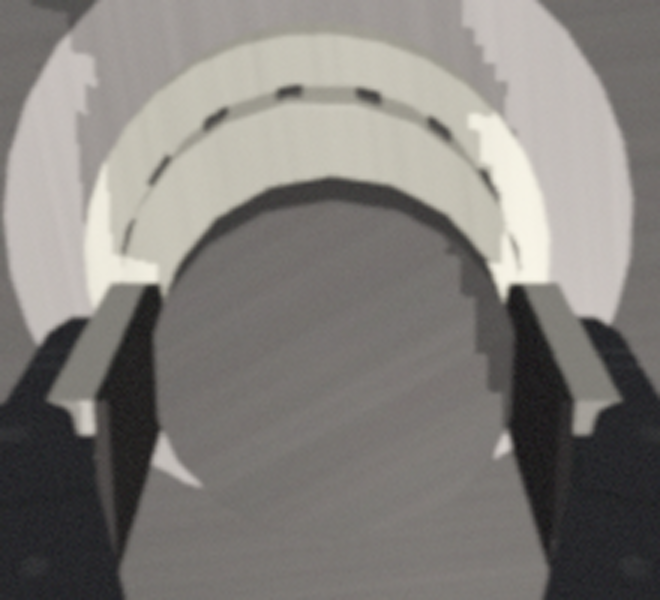

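{"api": "send_rows", "payload": {
  "targets": [0.005,-0.0017,-0.001,0,0,0,0.004,0,0,0,0,0,0.001,0,0,0,0,0,0,0,0,0,0,0,0,0,0,0,0,0]
}}

```text
time: 19.1
ee_pos: [527.1, 194.3, 60.7]
eef_rot: [61.2, 90.0, 60.8]
contact_force: [0.2, 0.1, -1.3]
gripper_width: 49.2
```

```bash
python3 - <<'E'
from h import *
s=manip.state();im=manip.camera("wrist");cv2.imwrite("pics/w16.png",im)
np.save("w16.npy",np.r_[s["ee_pos"],s["eef_rot"]])
print(s["time"],s["ee_pos"],s["contact_force"],s["gripper_width"]);goal([528.0,194.3,59.9],90,s)
cv2.imwrite("pics/w16c.png",cv2.resize(im[190:390,210:430],None,fx=3,fy=3,interpolation=cv2.INTER_CUBIC))
E
```

```text
19.1 [527.13436511 194.28674007  60.73795012] [ 0.19279279  0.12551384 -1.30024989] 49.15793529496109
tool shift mm [0.8 0.  0.9] jaw now 89.56 turn about tool x rad -0.0077 deg -0.44 tilt [0. 0.] j [ 20.2  24.1 -17.2  48.7   0.   20.7]
```

View pics/w16c.png

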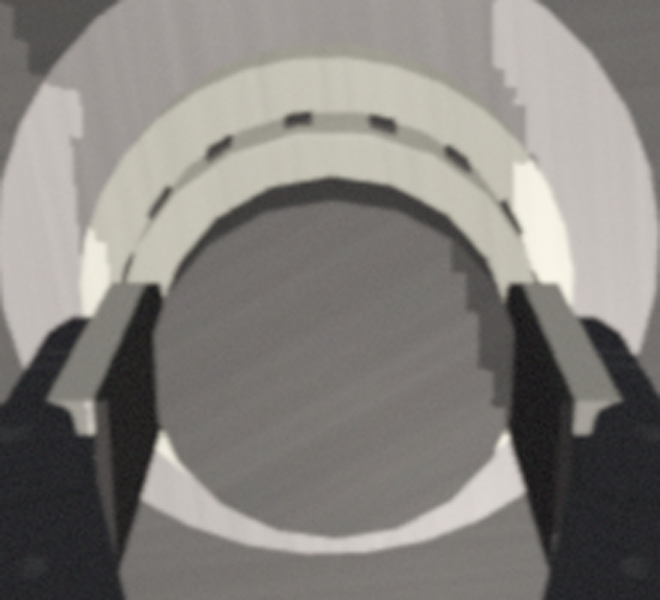

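```bash
python3 - <<'E'
from h import *
a=np.load("w16.npy");cm=cam("wrist",dict(ee_pos=a[:3],eef_rot=a[3:]))
im=cv2.imread("pics/w16.png");x=320
print([(y,int(im[y,x,1])) for y in range(224,262)])
A=ray(cm,320,234.3,84);B=ray(cm,320,249.3,84.8);print(A,B,B-A)
g=im[:,:,1].astype(int)
for r in (255,262,268,274): print(r,[(x,g[r,x]) for x in list(range(246,268,2))+list(range(372,396,2))])
E
```

```text
[(224, 194), (225, 192), (226, 189), (227, 174), (228, 160), (229, 152), (230, 155), (231, 158), (232, 157), (233, 161), (234, 180), (235, 194), (236, 195), (237, 194), (238, 194), (239, 193), (240, 194), (241, 196), (242, 193), (243, 195), (244, 195), (245, 194), (246, 193), (247, 186), (248, 157), (249, 99), (250, 64), (251, 63), (252, 63), (253, 62), (254, 63), (255, 65), (256, 75), (257, 102), (258, 111), (259, 110), (260, 110), (261, 112)]
[496.78392661 194.628939    84.        ] [503.16865227 194.57512013  84.8       ] [ 6.38472566 -0.05381887  0.8       ]
255 [(246, np.int64(196)), (248, np.int64(194)), (250, np.int64(192)), (252, np.int64(193)), (254, np.int64(195)), (256, np.int64(195)), (258, np.int64(192)), (260, np.int64(189)), (262, np.int64(163)), (264, np.int64(88)), (266, np.int64(136)), (372, np.int64(177)), (374, np.int64(162)), (376, np.int64(187)), (378, np.int64(184)), (380, np.int64(200)), (382, np.int64(236)), (384, np.int64(240)), (386, np.int64(240)), (388, np.int64(242)), (390, np.int64(242)), (392, np.int64(241)), (394, np.int64(211))]
262 [(246, np.int64(1
[... 810 characters left out ...]
.int64(193)), (380, np.int64(189)), (382, np.int64(161)), (384, np.int64(215)), (386, np.int64(240)), (388, np.int64(241)), (390, np.int64(243)), (392, np.int64(243)), (394, np.int64(243))]
274 [(246, np.int64(198)), (248, np.int64(195)), (250, np.int64(195)), (252, np.int64(187)), (254, np.int64(167)), (256, np.int64(190)), (258, np.int64(195)), (260, np.int64(196)), (262, np.int64(196)), (264, np.int64(198)), (266, np.int64(196)), (372, np.int64(182)), (374, np.int64(188)), (376, np.int64(193)), (378, np.int64(191)), (380, np.int64(192)), (382, np.int64(192)), (384, np.int64(196)), (386, np.int64(229)), (388, np.int64(242)), (390, np.int64(244)), (392, np.int64(244)), (394, np.int64(244))]
```

{"api": "send_rows", "payload": {
  "targets": [0.0005,-0.0005,-0.0002,0,0,0,0.0007,0,0,0,0,0,0.0005,0,0,0,0,0,0,0,0,0,0,0]
}}

```text
time: 19.55
ee_pos: [527.1, 193.7, 59.9]
eef_rot: [18.4, 90.0, 17.9]
contact_force: [-2.3, -1.3, 5.2]
gripper_width: 49.2
```

Contact at 5 N. I'll release and lift.

{"api": "send_rows", "payload": {
  "targets": [0,0,0,0,0,0,0,0,0,0,0,0,0,0,0,0,0,0,0,0,0,0,0,0,0,0,0,0,0,0],
  "fingers": 0.0854
}}

```text
time: 20.05
ee_pos: [526.9, 193.7, 58.9]
eef_rot: [-161.7, 90.0, -162.2]
contact_force: [-0.6, 0.1, 0.9]
gripper_width: 85.3
```

{"api": "send_rows", "payload": {
  "targets": [-0.01,0,0,0,0,0,-0.03,0,0,0,0,0,-0.035,0,0,0,0,0,-0.015,0,0,0,0,0,0,0,0,0,0,0,0,0,0,0,0,0]
}}

```text
time: 20.65
ee_pos: [526.9, 193.7, 149.2]
eef_rot: [22.6, 90.0, 22.2]
contact_force: [-0.9, -0.5, -0.2]
gripper_width: 85.3
```

```bash
python3 - <<'E'
from h import *
s=manip.state();im=manip.camera("wrist");cv2.imwrite("pics/w17.png",im)
np.save("w17.npy",np.r_[s["ee_pos"],s["eef_rot"]])
print(s["time"],s["ee_pos"],s["contact_force"],s["gripper_width"])
cv2.imwrite("pics/w17c.png",cv2.resize(im[150:310,240:400],None,fx=4,fy=4,interpolation=cv2.INTER_CUBIC))
cm=cam("wrist",s);hsv=cv2.cvtColor(im,cv2.COLOR_BGR2HSV)
m=cv2.inRange(im,(0,0,0),(125,125,125));m[:,:268]=0;m[:,372:]=0;m[290:]=0;m[:195]=0
c,d,k,P=disc(m,cm,96,(321,245));print("cap incl. side",c,d,cv2.boundingRect(k))
p,q,P,m=seatfit(im,cm,box=(265,376,185,290));print("seat",p,q)
E
```

```text
20.65 [526.93055544 193.72917335 149.19760371] [-0.90232293 -0.49126578 -0.15706598] 85.34154518918498
cap incl. side [526.59500243 194.15193979] 50.13361367446128 (283, 211, 76, 76)
seat [527.59598579 193.51990091  40.2238927 ] [527.4980908 193.5217585]
```

View pics/w17c.png

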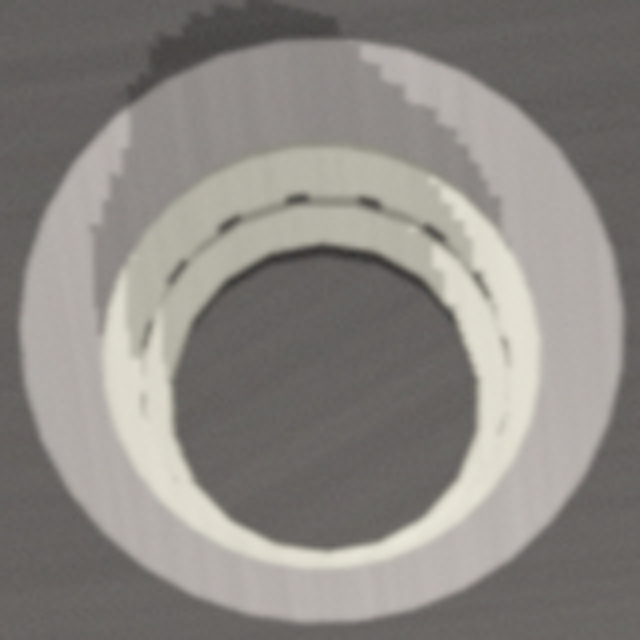

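The cap is well centred: crop cap edges 173/479, spreader 143/507. Next I look at the spindle from directly above.

{"api": "send_rows", "payload": {
  "targets": [0,-0.03,0.003,0,0,0,0,-0.045,0.004,0,0,0,0,-0.04,0.004,0,0,0,0,-0.025,0.003,0,0,0,0,-0.008,0,0,0,0,0,0,0,0,0,0,0,0,0,0,0,0]
}}

```text
time: 21.4
ee_pos: [539.2, 46.4, 148.3]
eef_rot: [159.0, 89.9, 158.5]
contact_force: [0.1, 0.2, 0.1]
gripper_width: 85.4
```

```bash
python3 - <<'E'
from h import *
s=manip.state();im=manip.camera("wrist");cv2.imwrite("pics/w18.png",im)
np.save("w18.npy",np.r_[s["ee_pos"],s["eef_rot"]])
print(s["time"],s["ee_pos"],s["contact_force"],s["gripper_width"])
cv2.imwrite("pics/w18c.png",cv2.resize(im[150:290,250:390],None,fx=5,fy=5,interpolation=cv2.INTER_CUBIC))
E
```

```text
21.4 [539.17933186  46.3581065  148.29458211] [0.08278703 0.22843399 0.11294976] 85.38625556590483
```

View pics/w18.png

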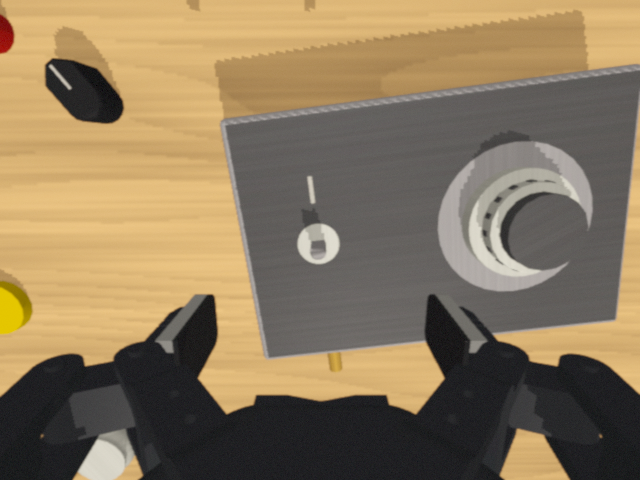

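View pics/w18c.png

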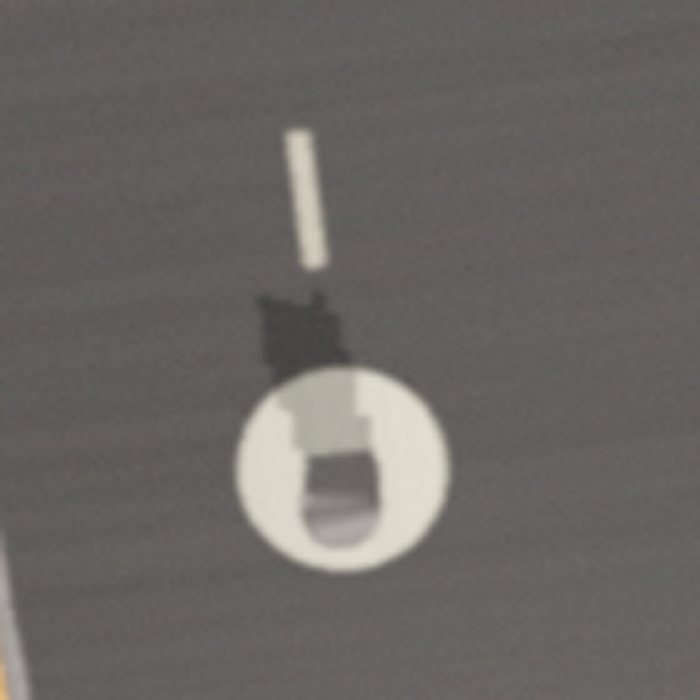

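```bash
python3 - <<'E'
from h import *
im=cv2.imread("pics/w18.png");a=np.load("w18.npy");st=dict(ee_pos=a[:3],eef_rot=a[3:]);cm=cam("wrist",st)
# scale error tweak: compare f
hsv=cv2.cvtColor(im,cv2.COLOR_BGR2HSV)
m=((im.astype(int)[:,:,1]>150)).astype(np.uint8)*255
roi=np.zeros_like(m);roi[215:275,290:350]=m[215:275,290:350]
roi=cv2.morphologyEx(roi,cv2.MORPH_CLOSE,np.ones((9,9),np.uint8))
c,d,k,P=disc(roi,cm,55,(318,244));print("collar z55",c,d,cv2.boundingRect(k)); print("z58",disc(roi,cm,58,(318,244))[0])
L0=ray(cm,309.5,176.2,55);L1=ray(cm,312.8,203.4,55);h=np.arctan2(*(L1-L0)[1::-1]);print("line heading",np.degrees(h),np.linalg.norm(L1-L0))
# hob edges: bright left plate edge and front edge
A=ray(cm,222,122,55);print(A)
C=[ray(cm,*p,55) for p in [(222,122),(640,67),(267,356),(616,319)]]
print("front",np.degrees(np.arctan2(*(C[1]-C[0])[1::-1]))-90,"back",np.degrees(np.arctan2(*(C[3]-C[2])[1::-1]))-90,"side",np.degrees(np.arctan2(*(C[2]-C[0])[1::-1])))
for p in [(250+343/5,150+498/5),(250+343/5,150+548/5),(250+305/5,150+510/5),(250+381/5,150+510/5)]: print("tip pts z79",ray(cm,*p,79).round(1))
for p in [(250+343/5,150+452/5)]: print("flat base z55..57",ray(cm,*p,55).round(1),ray(cm,*p,58).round(1))
E
```

```text
collar z55 [546.01111996  44.67934287] 31.939624727046322 (297, 224, 43, 40)
z58 [545.16242549  44.70875577]
line heading 6.0828999941411155 20.256268189835488
[456.14968177 -22.26667939  55.        ]
front 6.613720425151826 back 6.389064741503162 side 6.861846380771102
tip pts z79 [543.5  45.2  79. ]
tip pts z79 [550.9  45.2  79. ]
tip pts z79 [545.2  39.9  79. ]
tip pts z79 [545.3  50.6  79. ]
flat base z55..57 [543.3  45.1  55. ] [542.5  45.1  58. ]
```

Spindle axis is at about (545.5, 44.9) and hob yaw about 6.4°. I move to the knob, turning the jaws toward its sides.

{"api": "send_rows", "payload": {
  "targets": [0,-0.025,-0.014,0,0,0,0,-0.04,-0.022,0,0,0,0,-0.04,-0.022,0,0,0,0,-0.04,-0.022,0,0,0,0,-0.03,-0.016,0,0,0,0,-0.012,-0.006,0,0,0,0,0,0,-0.14,0,0,0,0,0,-0.14,0,0,0,0,0,-0.14,0,0,0,0,0,-0.14,0,0,0,0,0,0,0,0,0,0,0,0,0,0]
}}

```text
time: 22.65
ee_pos: [436.9, -139.7, 149.0]
eef_rot: [33.1, 90.0, 64.7]
contact_force: [0.6, 0.6, 0.2]
gripper_width: 85.5
```

```bash
python3 - <<'E'
from h import *
s=manip.state();im=manip.camera("wrist");cv2.imwrite("pics/w19.png",im)
np.save("w19.npy",np.r_[s["ee_pos"],s["eef_rot"]])
print(s["time"],s["ee_pos"],s["contact_force"],s["gripper_width"]);goal([431,-142,100],122,s)
E
```

```text
22.65 [ 436.85720968 -139.65974714  148.97364387] [0.59006213 0.6052704  0.15060925] 85.46424328961456
tool shift mm [49.   1.1 -6.2] jaw now 121.57 turn about tool x rad -0.0075 deg -0.43 tilt [0.01 0.02] j [-17.7  10.4 -22.8  56.7   0.  -49.3]
```

View pics/w19.png

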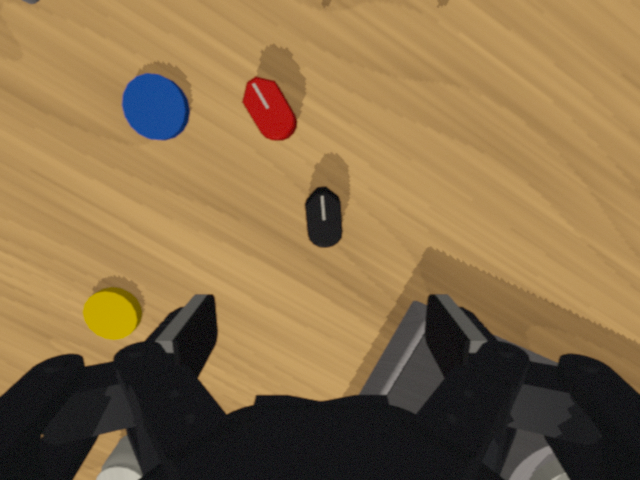

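```bash
cat >> h.py <<'E'
def knob(im,cm,near,z=32,vmax=70):
    hsv=cv2.cvtColor(im,cv2.COLOR_BGR2HSV)
    m=cv2.inRange(im,(0,0,0),(vmax,vmax,vmax)); m=cv2.morphologyEx(m,cv2.MORPH_CLOSE,np.ones((7,7),np.uint8))
    c,d,k,P=disc(m,cm,z,near)
    x,y,w,h=cv2.boundingRect(k)
    mask=np.zeros(m.shape,np.uint8);cv2.drawContours(mask,[k],-1,255,-1)
    wl=cv2.inRange(im,(95,95,95),(255,255,255))&cv2.erode(mask,np.ones((3,3),np.uint8))
    ys,xs=np.where(wl>0)
    L=np.array([ray(cm,u,v,z)[:2] for u,v in zip(xs,ys)])
    r=cv2.minAreaRect(P.astype(np.float32))
    q=np.linalg.svd(L-L.mean(0))[2][0]; ext=np.ptp((L-L.mean(0))@q)
    return k,P,L,r,np.degrees(np.arctan2(q[1],q[0])),ext
E
python3 - <<'E'
from h import *
im=cv2.imread("pics/w19.png");a=np.load("w19.npy");cm=cam("wrist",dict(ee_pos=a[:3],eef_rot=a[3:]))
k,P,L,r,hd,ext=knob(im,cm,(323,217));print("rect",r,"line heading",hd,ext,"line mean",L.mean(0),len(L),cv2.boundingRect(k))
# tool frame coordinates (tool y, tool z) of outline
h=np.radians(121.57);y=np.array([np.cos(h),np.sin(h)]);z=np.array([np.sin(h),-np.cos(h)])
Q=np.c_[(P-a[:2])@y,(P-a[:2])@z];print("outline y",Q[:,0].min(),Q[:,0].max(),"z",Q[:,1].min(),Q[:,1].max())
mm=im.copy();cv2.drawContours(mm,[k],-1,(0,0,255),1);cv2.imwrite("pics/w19c.png",cv2.resize(mm[170:270,270:380],None,fx=6,fy=6,interpolation=cv2.INTER_CUBIC))
E
```

```text
rect ((427.84454345703125, -141.9271697998047), (50.00347900390625, 28.196657180786133), 35.8127555847168) line heading 36.010075620300306 19.21306626850867 line mean [ 421.56095334 -146.871306  ] 75 (306, 187, 36, 60)
outline y -11.79350029563586 17.269557363490225 z -33.65005253595224 15.995685618840277
```

View pics/w19c.png

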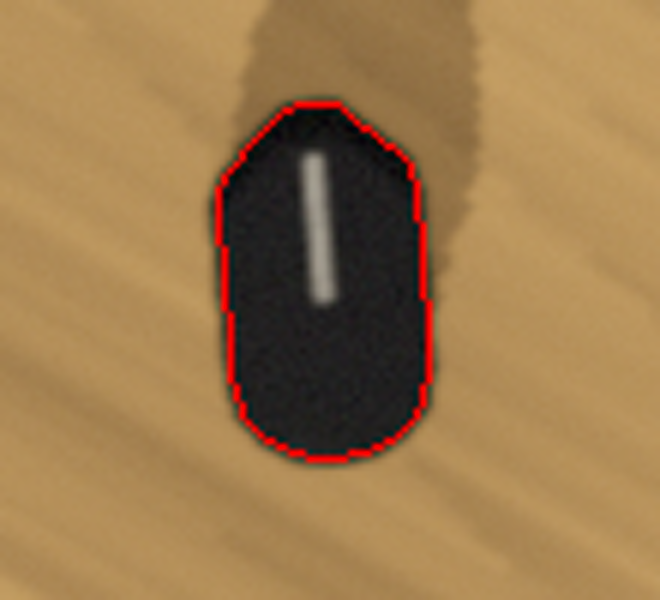

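```bash
python3 - <<'E'
from h import *
im=cv2.imread("pics/w19.png");a=np.load("w19.npy");cm=cam("wrist",dict(ee_pos=a[:3],eef_rot=a[3:]))
k,P,L,r,hd,ext=knob(im,cm,(323,217))
e=np.radians(36.0);u=np.array([np.cos(e),np.sin(e)]);v=np.array([-np.sin(e),np.cos(e)])
s=(P@u);t=P@v
mid=np.abs(s-(s.max()-23))<6
print("end",s.max(),"side mid",(t[mid].max()+t[mid].min())/2,np.ptp(t[mid]))
b=u*(s.max()-23+0.5)+v*(t[mid].max()+t[mid].min())/2
print("bore axis",b,"line innermost rel", ((L-b)@u).min(),((L-b)@u).max(),((L-b)@v).mean())
goal([*b,0],126)
E
```

```text
end 287.71553033547985 side mid -366.2935601293369 28.15646101535458
bore axis [ 429.86582387 -140.44793766] line innermost rel -20.124858939357317 -0.9119676984426088 -0.31513372674559376
tool shift mm [149.    3.1  -6.2] jaw now 121.58 turn about tool x rad -0.0771 deg -4.42 tilt [0.01 0.02] j [-17.8  10.4 -22.8  56.7   0.  -49.3]
```

{"api": "send_rows", "payload": {
  "targets": [0.02,0.0031,-0.0062,-0.077,0,0,0.04,0,0,0,0,0,0.04,0,0,0,0,0,0.03,0,0,0,0,0,0.02,0,0,0,0,0,0.008,0,0,0,0,0,0,0,0,0,0,0,0,0,0,0,0,0]
}}

```text
time: 23.5
ee_pos: [430.3, -141.3, -8.2]
eef_rot: [-52.2, 89.9, -16.2]
contact_force: [-0.4, 0.1, -0.1]
gripper_width: 85.4
```

```bash
python3 - <<'E'
from h import *
s=manip.state();im=manip.camera("wrist");cv2.imwrite("pics/w20.png",im)
np.save("w20.npy",np.r_[s["ee_pos"],s["eef_rot"]])
print(s["time"],s["ee_pos"],s["contact_force"],s["gripper_width"]);goal([429.9,-140.4,-17],126,s)
E
```

```text
23.5 [ 430.32044216 -141.32652432   -8.24062303] [-0.42722386  0.11428853 -0.14829934] 85.35891009020497
tool shift mm [8.8 1.  0.2] jaw now 126.03 turn about tool x rad 0.0006 deg 0.03 tilt [ 0.07 -0.02] j [-18.2  20.  -37.5  32.3   0.  -54.2]
```

View pics/w20.png

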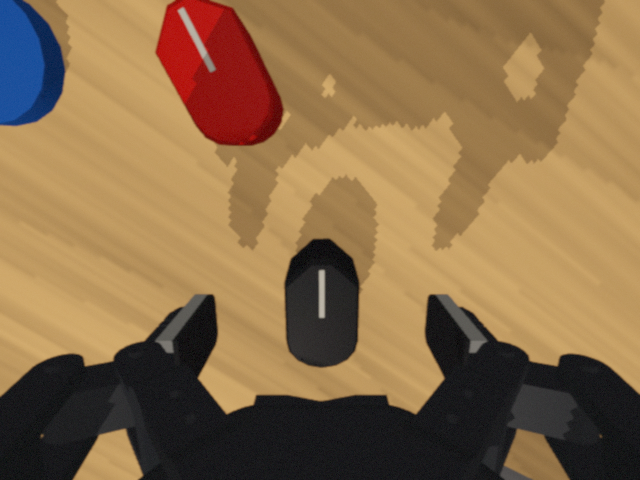

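```bash
python3 - <<'E'
from h import *
im=cv2.imread("pics/w20.png");a=np.load("w20.npy");cm=cam("wrist",dict(ee_pos=a[:3],eef_rot=a[3:]))
m=cv2.inRange(im,(0,0,0),(80,80,80));roi=np.zeros_like(m);roi[225:385,270:375]=m[225:385,270:375]
roi=cv2.morphologyEx(roi,cv2.MORPH_CLOSE,np.ones((9,9),np.uint8))
c,d,k,P=disc(roi,cm,32,(321,300));print(cv2.boundingRect(k))
e=np.radians(36.0);u=np.array([np.cos(e),np.sin(e)]);v=np.array([-np.sin(e),np.cos(e)])
R=P-a[:2];s=R@u;t=R@v;mid=np.abs(s)<6
print("round end from TCP",s.max(),"nose",s.min(),"sides",t[mid].min(),t[mid].max())
E
```

```text
(285, 239, 74, 128)
round end from TCP 22.07531038488659 nose -32.63106785104877 sides -13.640196493022891 14.91623318672335
```

{"api": "send_rows", "payload": {
  "targets": [0.005,0.0008,-0.0003,0,0,0,0.003,0,0,0,0,0,0,0,0,0,0,0,0,0,0,0,0,0]
}}

```text
time: 23.95
ee_pos: [428.7, -140.7, -16.9]
eef_rot: [-30.8, 90.0, 5.3]
contact_force: [0.8, 0.2, -0.4]
gripper_width: 85.5
```

{"api": "send_rows", "payload": {
  "targets": [0,0,0,0,0,0,0,0,0,0,0,0,0,0,0,0,0,0,0,0,0,0,0,0,0,0,0,0,0,0,0,0,0,0,0,0,0,0,0,0,0,0],
  "fingers": 0.02
}}

```text
time: 24.65
ee_pos: [429.2, -140.9, -16.7]
eef_rot: [-55.8, 89.9, -19.8]
contact_force: [0.7, 0.0, 3.6]
gripper_width: 29.1
```

```bash
python3 - <<'E'
from h import *
s=manip.state();im=manip.camera("wrist");cv2.imwrite("pics/w21.png",im)
np.save("w21.npy",np.r_[s["ee_pos"],s["eef_rot"]])
print(s["time"],s["ee_pos"],s["contact_force"],s["gripper_width"]);goal([429.9,-140.4,-17],126,s)
E
```

```text
24.65 [ 429.15759736 -140.89726919  -16.67192772] [0.67571581 0.01168285 3.57397061] 29.062182141197095
tool shift mm [ 0.3 -0.   0.9] jaw now 126.05 turn about tool x rad 0.0009 deg 0.05 tilt [ 0.05 -0.02] j [-18.2  20.7 -38.3  31.   -0.  -54.2]
```

View pics/w21.png

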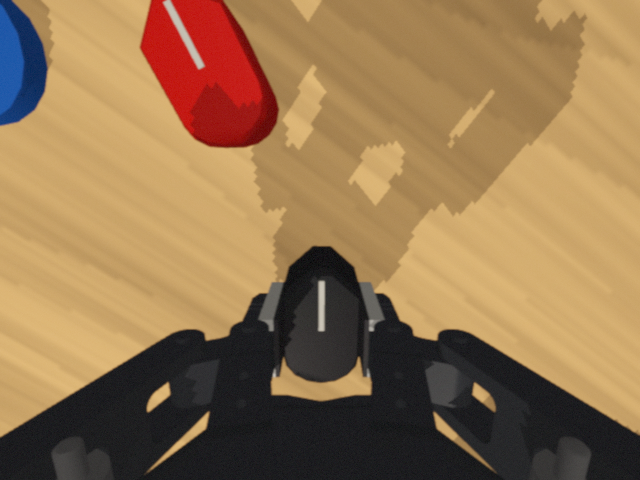

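```bash
python3 - <<'E'
from h import *
im=cv2.imread("pics/w21.png");a=np.load("w21.npy");cm=cam("wrist",dict(ee_pos=a[:3],eef_rot=a[3:]))
g=im[:,:,1].astype(int)
print([(y,g[y,321]) for y in range(372,390)],[(x,g[345,x]) for x in range(276,292)],[(x,g[345,x]) for x in range(352,370)])
e=np.radians(36.05);u=np.array([np.cos(e),np.sin(e)]);v=np.array([-np.sin(e),np.cos(e)])
for p in [(321,381),(321,281),(321,331),(284.5,345),(358.5,345)]:
    R=ray(cm,*p,32)[:2]-a[:2];print(p,(R@u).round(1),(R@v).round(1))
E
```

```text
[(372, np.int64(49)), (373, np.int64(51)), (374, np.int64(53)), (375, np.int64(54)), (376, np.int64(50)), (377, np.int64(48)), (378, np.int64(49)), (379, np.int64(45)), (380, np.int64(42)), (381, np.int64(44)), (382, np.int64(87)), (383, np.int64(138)), (384, np.int64(151)), (385, np.int64(152)), (386, np.int64(152)), (387, np.int64(153)), (388, np.int64(154)), (389, np.int64(154))] [(276, np.int64(32)), (277, np.int64(34)), (278, np.int64(32)), (279, np.int64(23)), (280, np.int64(12)), (281, np.int64(27)), (282, np.int64(26)), (283, np.int64(23)), (284, np.int64(21)), (285, np.int64(25)), (286, np.int64(31)), (287, np.int64(46)), (288, np.int64(55)), (289, np.int64(56)), (290, np.int64(55)), (291, np.int64(52))] [(352, np.int64(43)), (353, np.int64(42)), (354, np.int64(42)), (355, np.int64(42)), (356, np.int64(36)), (357, np.int64(33)), (358, np.int64(27)), (359, np.int64(25)), (360, np.int64(27)), (361, np.int64(27)), (362, np.int64(25)), (363, np.int64(39)), (364, np.int64(50)), (365, np.int64(58)), (366, np.int64(56)), (367, np.int64(57)), (368, np.int64(45)), (369, np.int64(36))]
(321, 381) 22.9 0.4
(321, 281) -19.2 0.4
(321, 331) 1.0 0.4
(284.5, 345) 6.9 -13.5
(358.5, 345) 6.9 14.7
```

{"api": "send_rows", "payload": {
  "targets": [-0.01,0,0,0,0,0,-0.03,0,0,0,0,0,-0.04,0,0,0.13,0,0,-0.04,0,0,0.13,0,0,-0.03,0,0,0.13,0,0,-0.007,0,0,0.1275,0,0,0,0,0,0,0,0]
}}

```text
time: 25.4
ee_pos: [429.6, -141.0, 141.9]
eef_rot: [-24.3, 89.8, -17.9]
contact_force: [-0.1, -0.3, -0.1]
gripper_width: 28.9
```

{"api": "send_rows", "payload": {
  "targets": [0,0.02,0.016,0,0,0,0,0.035,0.028,0,0,0,0,0.035,0.028,0,0,0,0,0.035,0.028,0,0,0,0,0.03,0.024,0,0,0,0.01,0.0165,0.0125,0,0,0,0.02,0,0,0,0,0,0.02,0,0,0,0,0,0.01,0,0,0,0,0,0,0,0,0,0,0,0,0,0,0,0,0]
}}

```text
time: 26.5
ee_pos: [544.9, 44.7, 80.0]
eef_rot: [177.2, 90.0, -176.3]
contact_force: [1.0, 0.1, -0.2]
gripper_width: 28.6
```

```bash
python3 - <<'E'
from h import *
s=manip.state();im=manip.camera("wrist");cv2.imwrite("pics/w22.png",im)
np.save("w22.npy",np.r_[s["ee_pos"],s["eef_rot"]])
print(s["time"],s["ee_pos"],s["contact_force"],s["gripper_width"]);goal([545.4,44.9,73],96.4,s)
cv2.imwrite("pics/w22c.png",cv2.resize(im[170:400,180:460],None,fx=2.8,fy=2.6,interpolation=cv2.INTER_CUBIC))
E
```

```text
26.5 [544.87131931  44.73268091  79.96906034] [ 1.04447696  0.06340782 -0.23944873] 28.558347797174346
tool shift mm [7.  0.1 0.5] jaw now 96.43 turn about tool x rad 0.0006 deg 0.03 tilt [-0.05 -0.  ] j [  4.7  21.8 -17.7  50.5   0.   -1.7]
```

View pics/w22.png

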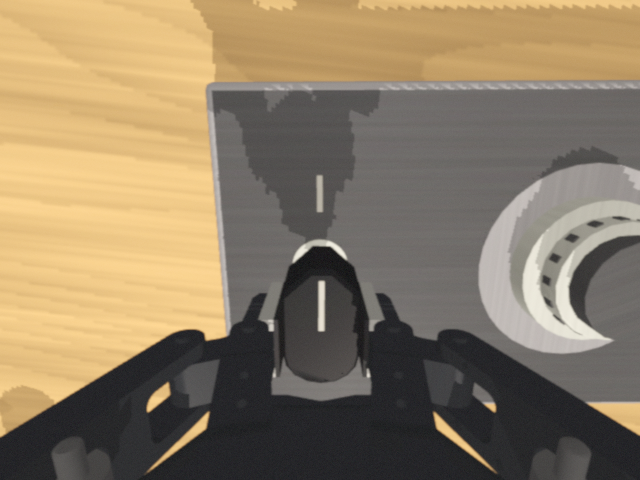

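```bash
python3 - <<'E'
from h import *
im=cv2.imread("pics/w22.png");a=np.load("w22.npy");cm=cam("wrist",dict(ee_pos=a[:3],eef_rot=a[3:]))
h=np.radians(96.43);y=np.array([np.cos(h),np.sin(h)]);z=np.array([np.sin(h),-np.cos(h)])
g=im[:,:,1].astype(float)
def cen(r,x0,x1):
    w=np.clip(g[r,x0:x1]-g[r,x0:x1].min()-25,0,None);return (w*np.arange(x0,x1)).sum()/w.sum()
for r in (180,190,205): 
    c=cen(r,313,328);R=ray(cm,c,r,55)[:2]-a[:2];print("plate",r,c,(R@y).round(2),(R@z).round(2))
for r in (285,300,325):
    c=cen(r,314,329);R=ray(cm,c,r,a[2]+48.7)[:2]-a[:2];print("knob",r,c,(R@y).round(2),(R@z).round(2))
# collar sides
for r in (248,252,256): print(r,[(x,int(g[r,x])) for x in list(range(288,304))+list(range(338,354))])
E
```

```text
plate 180 319.1501210653753 -0.45 -48.39
plate 190 319.3482587064677 -0.35 -42.98
plate 205 319.33663366336634 -0.37 -34.71
knob 285 321.18991793669403 0.57 -17.8
knob 300 321.087061668682 0.54 -11.89
knob 325 320.8421052631579 0.44 -1.71
248 [(288, 111), (289, 110), (290, 108), (291, 110), (292, 108), (293, 108), (294, 108), (295, 110), (296, 109), (297, 110), (298, 143), (299, 184), (300, 216), (301, 229), (302, 234), (303, 230), (338, 236), (339, 228), (340, 205), (341, 164), (342, 126), (343, 112), (344, 111), (345, 109), (346, 112), (347, 111), (348, 112), (349, 111), (350, 112), (351, 110), (352, 110), (353, 109)]
252 [(288, 108), (289, 110), (290, 109), (291, 110), (292, 107), (293, 107), (294, 111), (295, 142), (296, 189), (297, 219), (298, 231), (299, 233), (300, 235), (301, 234), (302, 232), (303, 224), (338, 210), (339, 230), (340, 237), (341, 237), (342, 231), (343, 211), (344, 169), (345, 127), (346, 111), (347, 112), (348, 110), (349, 111), (350, 111), (351, 111), (352, 113), (353, 110)]
256 [(288, 106), (289, 105), (290, 106), (291, 105), (292, 109), (293, 140), (294, 194), (295, 221), (296, 231), (297, 232), (298, 228), (299, 217), (300, 189), (301, 138), (302, 78), (303, 42), (338, 28), (339, 38), (340, 67), (341, 127), (342, 186), (343, 219), (344, 228), (345, 211), (346, 166), (347, 124), (348, 112), (349, 109), (350, 108), (351, 110), (352, 108), (353, 109)]
```

The white line on the plate (col 319.3) is parallel with the knob's line (col 321). I'll shift about −0.7 mm across and then descend in small steps.

{"api": "send_rows", "payload": {
  "targets": [0.006,-0.0007,0.0004,0,0,0,0.006,0,0,0,0,0,0.003,0,0,0,0,0,0,0,0,0,0,0,0,0,0,0,0,0]
}}

```text
time: 27.05
ee_pos: [545.6, 44.3, 65.0]
eef_rot: [174.2, 90.0, -179.4]
contact_force: [0.4, 0.1, 0.1]
gripper_width: 28.6
```

```bash
python3 - <<'E'
from h import *
s=manip.state();im=manip.camera("wrist");sc=manip.camera("scene")
print(s["time"],s["ee_pos"],s["contact_force"],s["gripper_width"]);goal([545.2,44.4,46.3],96.4,s)
u,v=proj(cam("scene"),[545,45,75]).astype(int)
cv2.imwrite("pics/s23.png",np.hstack([cv2.resize(sc[v-60:v+40,u-50:u+50],None,fx=4,fy=4,interpolation=cv2.INTER_CUBIC),cv2.resize(im[150:400,200:450],(400,400))]))
E
```

```text
27.05 [545.59098253  44.27362745  64.97243736] [0.39185483 0.11470274 0.05252778] 28.627114544919216
tool shift mm [18.7  0.2 -0.4] jaw now 96.4 turn about tool x rad 0.0001 deg 0.0 tilt [-0.01 -0.  ] j [  4.6  22.7 -18.9  48.5   0.   -1.8]
```

View pics/s23.png

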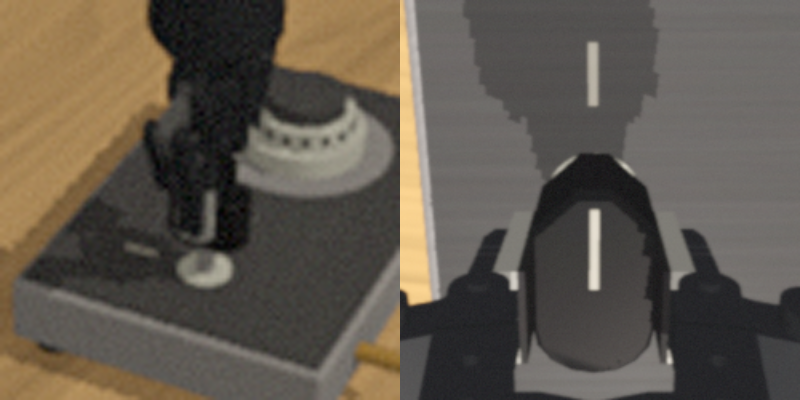

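The knob sits just above the tip with both lines in alignment. Stepping down.

{"api": "send_rows", "payload": {
  "targets": [0.0015,0,0,0,0,0,0.0015,0,0,0,0,0,0,0,0,0,0,0]
}}

```text
time: 27.45
ee_pos: [545.4, 44.3, 61.8]
eef_rot: [177.8, 90.0, -175.8]
contact_force: [0.4, -0.1, -0.5]
gripper_width: 28.9
```

{"api": "send_rows", "payload": {
  "targets": [0.0015,0,0,0,0,0,0.0015,0,0,0,0,0,0,0,0,0,0,0]
}}

```text
time: 27.75
ee_pos: [544.5, 44.2, 58.6]
eef_rot: [179.1, 89.9, -174.5]
contact_force: [-3.6, -0.4, 1.3]
gripper_width: 29.0
```

5.7 mm onto the spindle with a sideways force of −3.6 N in x. I'll ease 1 mm toward −x and continue.

{"api": "send_rows", "payload": {
  "targets": [0,0,-0.0012,0,0,0,0,0,0,0,0,0]
}}

```text
time: 27.95
ee_pos: [544.5, 44.1, 58.9]
eef_rot: [1.1, 90.0, 7.5]
contact_force: [-1.3, -0.0, -1.0]
gripper_width: 28.9
```

{"api": "send_rows", "payload": {
  "targets": [0.0015,0,0,0,0,0,0.0015,0,0,0,0,0,0,0,0,0,0,0]
}}

```text
time: 28.25
ee_pos: [544.2, 44.1, 55.7]
eef_rot: [178.8, 90.0, -174.8]
contact_force: [-1.5, -0.2, -1.4]
gripper_width: 28.9
```

{"api": "send_rows", "payload": {
  "targets": [0.0015,0,-0.0004,0,0,0,0.0015,0,0,0,0,0,0.0015,0,0,0,0,0,0.0015,0,0,0,0,0,0,0,0,0,0,0]
}}

```text
time: 28.75
ee_pos: [544.2, 44.1, 49.8]
eef_rot: [21.7, 90.0, 28.1]
contact_force: [-1.7, 0.1, -2.0]
gripper_width: 28.9
```

{"api": "send_rows", "payload": {
  "targets": [0.001,0,0,0,0,0,0.001,0,0,0,0,0,0,0,0,0,0,0]
}}

```text
time: 29.05
ee_pos: [544.2, 44.1, 47.9]
eef_rot: [1.6, 90.0, 8.0]
contact_force: [-1.8, -0.3, -1.2]
gripper_width: 28.8
```

{"api": "send_rows", "payload": {
  "targets": [0.001,0,-0.0003,0,0,0,0.001,0,0,0,0,0,0,0,0,0,0,0]
}}

```text
time: 29.35
ee_pos: [544.2, 44.1, 46.3]
eef_rot: [0.1, 90.0, 6.5]
contact_force: [-0.7, -1.0, -0.2]
gripper_width: 28.6
```

{"api": "send_rows", "payload": {
  "targets": [0.001,0,0,0,0,0,0,0,0,0,0,0]
}}

```text
time: 29.55
ee_pos: [544.2, 44.1, 45.4]
eef_rot: [0.9, 90.0, 7.3]
contact_force: [-0.9, 0.3, 4.2]
gripper_width: 29.0
```

{"api": "send_rows", "payload": {
  "targets": [0.001,0,0,0,0,0,0,0,0,0,0,0]
}}

```text
time: 29.75
ee_pos: [544.2, 44.1, 44.3]
eef_rot: [-2.8, 90.0, 3.6]
contact_force: [-1.3, 0.2, 4.7]
gripper_width: 28.6
```

{"api": "send_rows", "payload": {
  "targets": [0.001,0,0,0,0,0,0,0,0,0,0,0]
}}

```text
time: 29.95
ee_pos: [544.2, 44.1, 43.2]
eef_rot: [-1.7, 90.0, 4.7]
contact_force: [-1.3, -0.6, 5.4]
gripper_width: 28.8
```

The spring engaged at about 46 mm (4 N, then 0.8 N/mm), as expected once fully home. I keep pressing.

{"api": "send_rows", "payload": {
  "targets": [0.001,0,0,0,0,0,0,0,0,0,0,0]
}}

```text
time: 30.15
ee_pos: [544.2, 44.1, 42.3]
eef_rot: [-1.7, 90.0, 4.7]
contact_force: [-2.4, -0.5, 6.3]
gripper_width: 28.7
```

{"api": "send_rows", "payload": {
  "targets": [0.001,0,0,0,0,0,0,0,0,0,0,0]
}}

```text
time: 30.35
ee_pos: [544.2, 44.1, 41.4]
eef_rot: [0.4, 89.9, 6.8]
contact_force: [-2.8, -0.7, 6.9]
gripper_width: 29.1
```

{"api": "send_rows", "payload": {
  "targets": [0.0007,0,0,0,0,0,0,0,0,0,0,0]
}}

```text
time: 30.55
ee_pos: [544.2, 44.1, 40.8]
eef_rot: [-1.6, 90.0, 4.8]
contact_force: [-1.6, -0.5, 6.4]
gripper_width: 28.6
```

{"api": "send_rows", "payload": {
  "targets": [0.0005,0,0,0,0,0,0,0,0,0,0,0]
}}

```text
time: 30.75
ee_pos: [544.2, 44.1, 40.4]
eef_rot: [0.1, 89.9, 6.5]
contact_force: [-1.4, -0.2, 7.7]
gripper_width: 28.9
```

{"api": "send_rows", "payload": {
  "targets": [0.0005,0,0,0,0,0,0,0,0,0,0,0]
}}

```text
time: 30.95
ee_pos: [544.2, 44.1, 40.2]
eef_rot: [-1.3, 89.9, 5.1]
contact_force: [-2.3, 0.1, 10.0]
gripper_width: 29.1
```

{"api": "send_rows", "payload": {
  "targets": [0.0005,0,0,0,0,0,0,0,0,0,0,0]
}}

```text
time: 31.15
ee_pos: [544.3, 44.1, 40.1]
eef_rot: [-1.4, 89.9, 5.0]
contact_force: [-3.4, -0.5, 12.1]
gripper_width: 28.8
```

Force went above the spring's 8.8 N and travel stopped at 40.1, so it is at the stop with a light preload. I'll check visually.

```bash
python3 - <<'E'
from h import *
s=manip.state();im=manip.camera("wrist");sc=manip.camera("scene");tp=manip.camera("top")
np.save("w24.npy",np.r_[s["ee_pos"],s["eef_rot"]]);cv2.imwrite("pics/w24.png",im)
print(s["time"],s["ee_pos"],s["contact_force"],s["gripper_width"])
u,v=proj(cam("scene"),[540,90,75]).astype(int)
cv2.imwrite("pics/s24.png",np.hstack([cv2.resize(sc[v-60:v+40,u-60:u+60],(480,400),interpolation=cv2.INTER_CUBIC),cv2.resize(im[150:450,120:],(320,400))]))
cv2.imwrite("pics/s24full.png",sc)
E
```

```text
31.15 [544.25679007  44.10134368  40.07521395] [-3.41475345 -0.5329902  12.1299389 ] 28.75968330382835
```

View pics/w24.png

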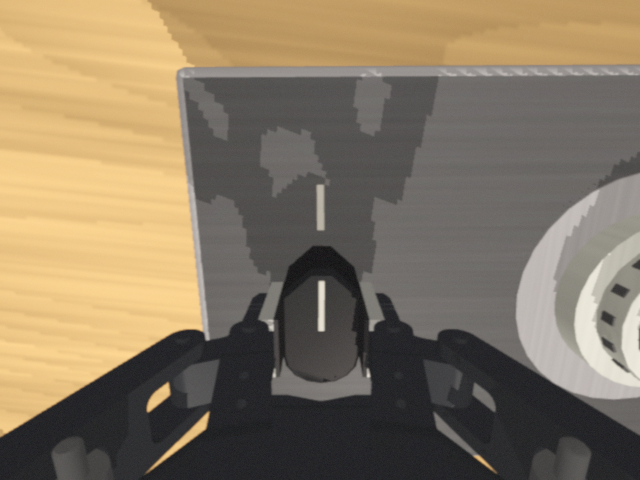

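View pics/s24full.png

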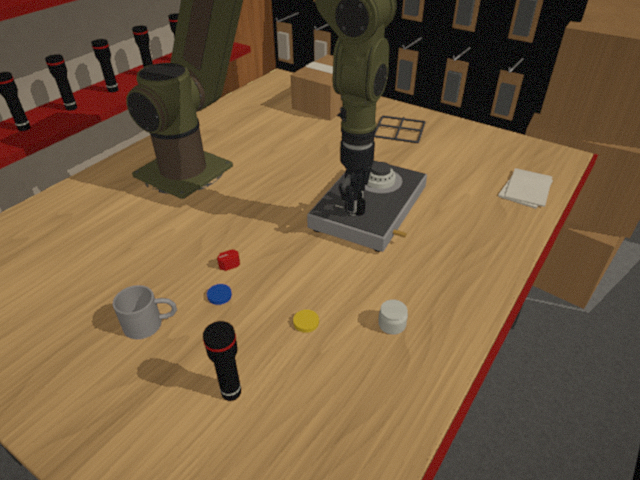

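The wrist view shows the knob unmoved in the grip, with its nose at row 247 and round end at row 381, in line with the plate mark at (320,207). The scene view shows the stack in place and the torch, mug, tin and look-alikes where they were. Handing in.

```bash
python3 - <<'E'
from plant import manip
print(manip.hand_in()); s=manip.state();print(s["time"],s["ee_pos"],s["contact_force"],s["gripper_width"])
E
```

```text
the job is handed in; nothing more can be done
None
the job is handed in; nothing more can be done
```

I put the hob back together and handed it in at about 31 s of the 72 s allowed, with the robot still holding the knob pressed. The hand-in reports no verdict.

- **Spreader:** it is on the burner seat and released. The wrist picture showed it about 0.8 mm off the seat centre.
- **Cap:** it is on the spreader and released, within about 0.5 mm of the spreader's centre.
- **Knob:** I turned it to the hob's heading of about 6.4°, in line with the white mark, and pushed it onto the spindle. The spring took up at the height expected for fully home. Travel then stopped after about 6 mm with the force at 12 N, above the spring's 8.8 N, so it is at its stop with a light preload. The knob had not slipped in the fingers.
- **Bystanders:** in the last scene view the torch, mug, tin and coloured look-alikes are where they were.

**What went wrong or disagreed:**
- **Missed grips:** the real fingertips sit about 22–26 mm above the reported tool point. The first close on the spreader passed above it, and the first close on the cap pressed on its top with about 15 N. I regripped both lower, and neither had moved out of place.
- **Width reading:** it showed 3–4 mm less than the discs' diameters while they were held.
- **Camera scale:** the wrist camera measured sizes about 1.5–3% small.
- **Spindle position:** my estimate was about 1 mm off in x. A small sideways force showed it and I eased it out during insertion; about 3 N of sideways force remained at the end.

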